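Present the blind spacer hole-up

TASK

Pull the tray out of the low oak cabinet by its brass knob until it reaches its stop, then pick up the red blind spacer lying in it, find which end has the blind hole, and turn the spacer so that the hole faces straight up for the gauger to look into. Finish while still holding it in the gripper, hole up and still, at least 10 cm clear above the tray and touching nothing else; leave the tray out and do not disturb the ring gauge, caliper, tally block or jug.

Things in the scene. Friction and masses are not known exactly. Their poses are not given: they have to be found in the camera images.
- tray (a joint): How far the tray is pulled out of the cabinet, m: 0 is fully in, 0.200 is at its stop. It slides along the cabinet's own -x direction, towards the robot; friction about 2 N plus light damping (6 N per m/s), no spring, stays where left.
- tray_knob (a point): Grip point on the tray's upright brass knob, a vertical post 22 mm in diameter, 48 mm tall; on its axis, 30 mm above its foot, 18 mm below its top. It stands on a flat iron tongue 50 mm wide reaching out of the tray's front; with the tray in, it is 55 mm in front of the cabinet's mouth and 42 mm below the cabinet's top. Axes: x points into the cabinet, z up; pull along -x.
- tray_floor (a point): Middle of the tray's front end (the end with the knob), level with its cork floor, which is 30 mm above the counter. From here the tray runs 243 mm along +x (slide direction) by 250 mm along y, with a rim 8 mm high above the floor. Axes as the knob's.
- cabinet_mouth (a point): Top edge of the fixed oak cabinet over the middle of the opening the tray comes out of, 102 mm above the counter. The cabinet is 260 mm deep (along +x from here), 310 mm wide at its top; axes: x into the cabinet, z up.
- spacer_center (a point): Centre of the red alloy blind spacer, a square block 44 x 44 x 70 mm lying on a long side on the tray floor, at first under the cabinet's top. A 28 mm round blind hole, 45 mm deep, is in one square end, never facing into the cabinet; the other end is plain. Own x axis: along the length, out of the hole's mouth (35 mm from centre). y, z: square to the long sides. 0.26 to 0.42 kg.
- ring_gauge: Bystander: large brass ring, 170 mm outside, 120 mm inside, 28 mm high, lying on the counter. Origin at the centre of its underside.
- caliper: Bystander: steel outside caliper lying flat, 170 mm long, 130 mm wide, 14 mm high. Origin at its hinge end, legs along its +x.
- tally_block: Bystander: black bakelite tally block 50 x 90 x 25 mm with eight brass studs, lying on the counter to the left of the cabinet. Origin at the centre of its underside.
- jug: Bystander: white enamel jug, 160 mm high, 112 mm across, blue handle reaching 94 mm along its +y. Origin at the centre of its underside.

How it is judged:
By the outcome, as a careful person would: the job done as asked, in the order asked, and still so for the second after the job is handed in, while the arm keeps its last pose, push and grip.
It also fails if it takes over 51 s, if anything falls off the work surface, if the arm or the gripper's body presses on something with over 40 N, if the wrist force passes 120 N, or if a joint passes its speed limit or range.

ROBOT

A 7-joint arm with a two-finger parallel gripper is mounted at the origin on the work surface. World frame = base frame: x ahead of the robot, y to its left, z up, the work surface at z = 0. Lengths are in m, angles in rad, forces in N, time in s.
With the tool pointing down it reaches from about 0.425 to 0.825 m from the base axis. Payload 3.6 kg.
Tool frame: the origin (TCP) lies midway between the tips of the shut fingers; the grasp point (between the pads) lies bot.tcp_to_grasp behind it (bot.tcp_to_grasp is the distance from the TCP to the grasp point, in m); x points along the fingers, y is the direction in which the jaws open and shut, and the axes are right-handed (so a half turn about x gives the same grasp; the last joint's range is limited). The gripper opens to 93 mm and grips with 3 to 60 N. Pads are 15 mm wide; open, the fingers measure 128 mm over their backs; the gripper's body (75 mm by 188 mm) begins 65 mm behind the grasp point.
Start: joints at [-1.23, 0.615, -0.013, 1.423, 0.008, 1.103, -0.04], TCP at [0.234, 0.607, 0.219] pointing down, gripper open.
Joint ranges: [-3.12, 3.12], [-0.3, 2.06], [-1.34, 1.32], [0.26, 2.42], [-1.36, 4.5], [0.01, 1.98], [-2.84, 2.84]. Speed limits (rad/s): [2.79, 2.79, 3.14, 3.14, 3.14, 3.14, 3.14].

INTERFACE

Orientations are given as a unit quaternion [w, x, y, z].
In Python, from rig import bot gives the robot as it stands.
- The arm moves only by the tool servo_tool, never from a script. Its argument "commands" is a list of rows, each an object with "fingers": the finger opening in cm, from 0 to 9.3; "slide": the shift along the tool's x, y, z in cm, a list of three; "spin": the turn about the tool's x in rad. A call has exactly 8 rows; each row shifts and turns the commanded pose from where the row before left it, along the tool's axes as they then stand; what a row does not reach is not made up. A row lasts 1/12 s, in which the tool goes at most 41.7 mm and 7.16 degrees, less where a joint would pass 70% of its speed; a pose out of reach is approached as far as the arm can. A call with a gripper value outside its range is refused whole. The fingers move at their own pace and stop on an object; "grip_force" is the grip in N (left out, the last holds). Time passes only in rows, so rows that do not move let the fingers close, or fill a call up. It gives the time, the measured TCP pose, the force and the opening at its end, in the units of the state.
- bot.get_obs(): the state, without advancing time (a new reading comes with each control period).
- bot.snapshot(name): name is "scene" or "top"; returns a dict with "image" (420x560x3 uint8, red, green, blue), "K" (3x3 intrinsics, pixels), "cam_to_world" (4x4, takes a point from camera to world coordinates). Camera axes: x right, y down, z forward; pixel columns grow to the right and rows downward; lengths in m; the calibration is good to about 2 mm. A picture is of the moment at which its call begins. There is no depth.
- bot.sign_off(): hands the job in, once; it reports no verdict.
The state is a dict: "time": time; "joints": joint angles; "dq": joint speeds; "tau": joint torques, N m; "tcp_pos": TCP position; "ee_rot": TCP orientation; "force": force on the tool from outside, world axes, zero at the start; "torque": the same for the moment, N m; "grip_width": finger opening in m.
Only numpy, scipy, OpenCV 4.12 (cv2) and the standard library are available. Lean on these libraries where they do the work, as an engineer would, in place of code of your own. Each camera call takes 0.05 s, during which the arm holds its last target.

## Working session

There is one attempt and no reset: what is moved stays moved. The work goes in short steps, Python scripts to look and compute and a tool call to move; the robot and the scene stay as the last step left them, time stands still between calls to the robot, and variables do not carry over. Pictures are saved under pics/ and viewed, and the job is handed in when it is done.

Besides the shell and the picture viewer there is one more tool, called after "Request:" by a JSON object that holds its "name" and its "arguments". servo_tool: Moves the arm, as the interface text tells. Its arguments: {"type":"object","properties":{"commands":{"type":"array","items":{"type":"object","properties":{"fingers":{"type":"number"},"slide":{"type":"array","items":{"type":"number"}},"spin":{"type":"number"}}}},"grip_force":{"type":"number"}},"required":["commands"]}

```bash
ls; mkdir -p pics
python3 - <<'E'
from rig import bot
import cv2,numpy as np
print(bot.get_obs(), bot.tcp_to_grasp)
for n in("scene","top"):
    s=bot.snapshot(n); cv2.imwrite(f"pics/{n}0.png",s["image"][:,:,::-1]); print(n,s["K"],s["cam_to_world"])
E
```

```text
pics
{'time': 0.0, 'joints': array([-1.22950551,  0.61590184, -0.01265518,  1.42488983,  0.00809958,
        1.10339433, -0.04042581]), 'dq': array([-0.00047773, -0.00112836,  0.00170404, -0.00061395, -0.00035233,
        0.00114515,  0.00034999]), 'tau': array([-2.48613278e-04, -4.58937550e+01,  2.09057014e-01, -1.65739954e+01,
       -6.10688771e-02,  2.05343828e-02,  2.31955528e-04]), 'tcp_pos': array([0.23339798, 0.60580389, 0.21749535]), 'ee_rot': array([ 0.69502857,  0.12839184,  0.69534792, -0.13016184]), 'force': array([-0.17241745, -0.94386386,  0.54103929]), 'torque': array([ 0.01242036, -0.00120868,  0.00681087]), 'grip_width': 0.09308476366896312} 0.0188
scene [[453.56170195   0.         277.32984899]
 [  0.         453.56170195 205.07449392]
 [  0.           0.           1.        ]] [[ 0.50339088  0.50351893 -0.70218681  1.37114412]
 [ 0.86391078 -0.30833615  0.39822981 -0.43655476]
 [-0.01599333 -0.80709201 -0.59020903  0.7988678 ]
 [ 0.          0.          0.          1.        ]]
top [[409.30438465   0.         277.30232717]
 [  0.         409.30438465 209.53862286]
 [  0.           0.           1.        ]] [[-0.01997724 -0.98154523  0.19018376  0.30290104]
 [-0.99955616  0.01540303 -0.02549956  0.03860183]
 [ 0.02209957 -0.19060876 -0.9814173   1.35230425]
 [ 0.          0.          0.          1.        ]]
```

View pics/scene0.png

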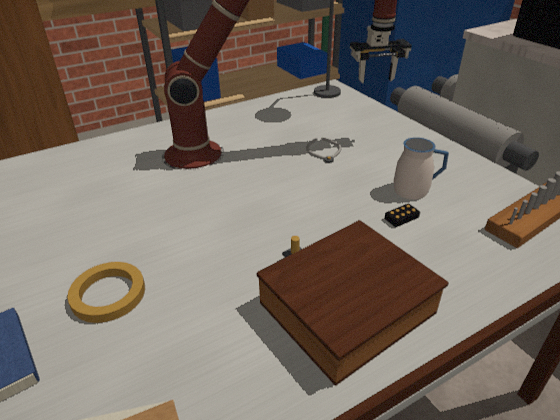

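View pics/top0.png

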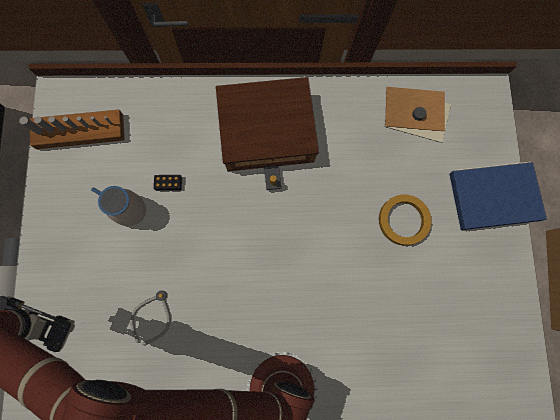

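The top view shows the cabinet at about (265,120), the knob at (272,178), the ring at (405,220), the jug at (115,200), the tally block at (168,182) and the caliper at (152,318). Next I'll measure these.

```bash
cat > h.py <<'E'
import cv2,numpy as np
from scipy.spatial.transform import Rotation as R
def ray(s,u,v):
    d=np.linalg.inv(s["K"])@[u,v,1.]; T=s["cam_to_world"]; return T[:3,3],T[:3,:3]@d
def plane(s,u,v,z):
    o,d=ray(s,u,v); return o+d*(z-o[2])/d[2]
def tri(s1,p1,s2,p2):
    o1,d1=ray(s1,*p1);o2,d2=ray(s2,*p2)
    t=np.linalg.lstsq(np.c_[d1,-d2],o2-o1,rcond=None)[0]
    a=o1+d1*t[0];b=o2+d2*t[1]; return (a+b)/2,np.linalg.norm(a-b)
def proj(s,p):
    T=np.linalg.inv(s["cam_to_world"]);q=s["K"]@(T[:3,:3]@np.asarray(p)+T[:3,3]);return q[:2]/q[2]
def tool(o):
    w,x,y,z=o["ee_rot"]; return R.from_quat([x,y,z,w]).as_matrix()
def zoom(s,name,c,w,f):
    im=s["image"][c[1]:c[1]+w[1],c[0]:c[0]+w[0],::-1]
    cv2.imwrite("pics/"+name,cv2.resize(im,None,fx=f,fy=f,interpolation=cv2.INTER_CUBIC))
E
python3 - <<'E'
from rig import bot
from h import *
np.set_printoptions(precision=4,suppress=True)
t=bot.snapshot("top");s=bot.snapshot("scene")
zoom(t,"zt1.png",(200,60),(140,140),4); zoom(s,"zs1.png",(240,215),(220,160),3.5)
print(tool(bot.get_obs()))
hsv=cv2.cvtColor(t["image"],cv2.COLOR_RGB2HSV)
m=cv2.inRange(hsv,(15,120,90),(35,255,255))
n,l,st,c=cv2.connectedComponentsWithStats(m)
for i in range(1,n):
    if st[i,4]>15: print(st[i],c[i],plane(t,*c[i],0.078),plane(t,*c[i],0.02))
hsv=cv2.cvtColor(s["image"],cv2.COLOR_RGB2HSV)
m=cv2.inRange(hsv,(15,120,90),(35,255,255))
n,l,st,c=cv2.connectedComponentsWithStats(m)
for i in range(1,n):
    if st[i,4]>15: print(st[i],c[i])
E
```

```text
[[-0.0006  0.3595  0.9331]
 [-0.0014  0.9331 -0.3595]
 [-1.     -0.0016  0.    ]]
[ 385   87   59   44 1394] [414.0681 108.2109] [ 0.8893 -0.4609  0.078 ] [ 0.916  -0.4836  0.02  ]
[ 77 133  18   8  28] [ 85.0714 136.1786] [0.8026 0.6257 0.078 ] [0.8253 0.6524 0.02  ]
[270 175   7   7  34] [272.7353 178.2353] [0.6527 0.0181 0.078 ] [0.6686 0.0172 0.02  ]
[ 380  194   51   51 1007] [405.3217 219.4876] [ 0.5112 -0.401   0.078 ] [ 0.5207 -0.421   0.02  ]
[ 36   0  52  21 408] [53.1691  7.7598]
[114   0  41  11 136] [136.5662   3.9632]
[69 13 23  4 51] [78.0392 14.1569]
[516 219  10  12  27] [520.2593 225.    ]
[291 236   9  17 101] [295.2772 243.3762]
[  67  262   78   60 2219] [106.0577 291.626 ]
[124 400  54  20 521] [157.3762 412.9079]
```

View pics/zt1.png

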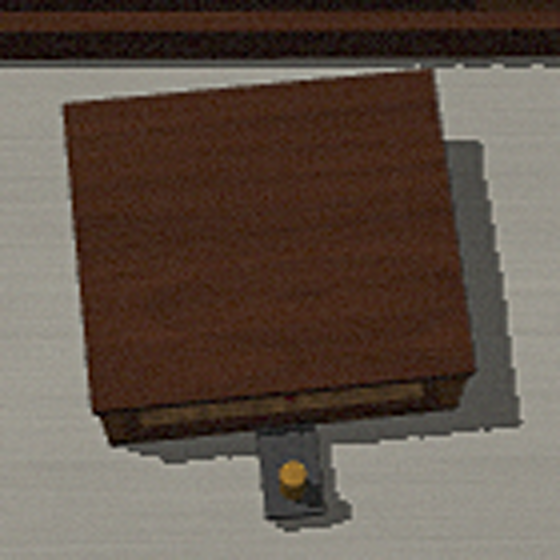

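View pics/zs1.png

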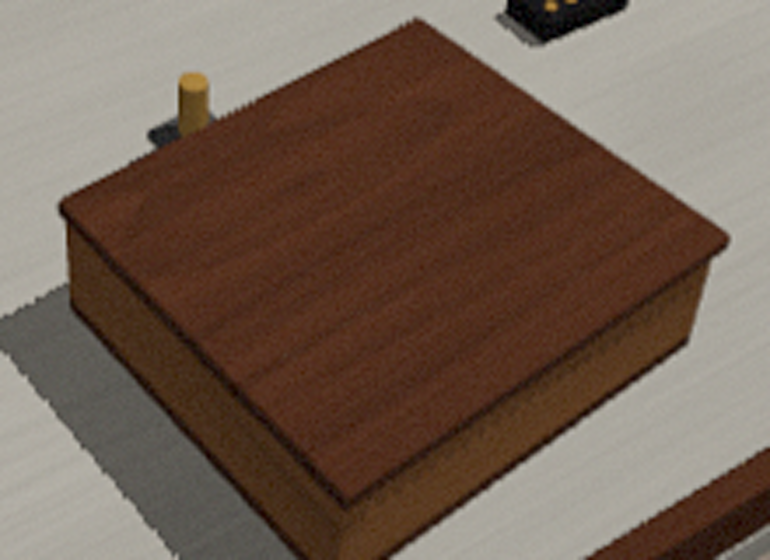

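In the zooms, the cabinet top's corners in the top view are at (223,163), (318.5,153), (216,86) and (308,77.5). The knob top is at (273,177.5) in the top view and (295.4,237) in the scene view.

Run:
```python
from rig import bot
from h import *
np.set_printoptions(precision=4,suppress=True)
t=bot.snapshot("top");s=bot.snapshot("scene")
FL,FR,BL,BR=[plane(t,*p,0.102) for p in((223.1,162.8),(318.3,153),(216,85.8),(308,77.3))]
print(FL,FR,BL,BR,np.linalg.norm(FL-FR),np.linalg.norm(FL-BL),np.linalg.norm(FR-BR),np.linalg.norm(BL-BR))
yax=(FL+BL-FR-BR);print("yaw from y",np.arctan2(-yax[0],yax[1]))
xax=(BL+BR-FL-FR);yaw=np.arctan2(xax[1],xax[0]);print("yaw x",yaw)
print("mouth",(FL+FR)/2)
k,e=tri(t,(273.,177.8),s,(295.3,237.2));print("knob top",k,e)
print("plane", plane(t,273,177.8,.078), plane(s,295.3,237.2,.078))
m=(FL+FR)/2
for y in(yaw,np.arctan2(-yax[0],yax[1])): print("knob pred",m[:2]-.055*np.array([np.cos(y),np.sin(y)]))
# scene cabinet corners
q=[plane(s,240+a/3.5,215+b/3.5,.102) for a,b in((415,18),(62,207),(727,240),(347,500))]
print(q,np.linalg.norm(q[0]-q[1]),np.linalg.norm(q[0]-q[2]))
c=[(q[0]+q[1])/2]; d=q[2]+q[3]-q[0]-q[1];print(c,np.arctan2(d[1],d[0]), np.arctan2(-(q[0]-q[1])[0],(q[0]-q[1])[1]))
print(bot.get_obs()["time"])
```

```text
[0.699  0.1751 0.102 ] [ 0.7277 -0.129   0.102 ] [0.9636 0.1998 0.102 ] [ 0.9917 -0.105   0.102 ] 0.30550634181426 0.26579665025585136 0.265030761825827 0.306098538708639
yaw from y 0.09306769246698558
yaw x 0.09194513091716074
mouth [0.7133 0.0231 0.102 ]
knob top [0.6539 0.018  0.0803] 0.0015934921191150659
plane [0.6541 0.0173 0.078 ] [0.6519 0.0202 0.078 ]
knob pred [0.6586 0.018 ]
knob pred [0.6586 0.0179]
[array([0.7019, 0.1736, 0.102 ]), array([ 0.738 , -0.1295,  0.102 ]), array([0.9678, 0.1973, 0.102 ]), array([ 0.997 , -0.1043,  0.102 ])] 0.3052057546837277 0.2669290989911754
[array([0.72 , 0.022, 0.102])] 0.09307301051428965 0.1184524744051735
0.3
```

Knob at about (0.655, 0.018), cabinet yaw about 0.092 rad. I'll turn the jaws across the pull direction first, then travel.

Request:
{"name": "servo_tool", "arguments": {"commands": [{"fingers": 6, "spin": -0.115}, {"spin": -0.115}, {"spin": -0.115}, {"spin": -0.115}, {"slide": [0, -2.0, 1.2]}, {"slide": [0, -3.1, 1.8]}, {"slide": [0, -3.1, 1.8]}, {"slide": [0, -3.1, 1.8]}], "grip_force": 30}}

```text
$.commands[0]: bad value
```

Request:
{"name": "servo_tool", "arguments": {"commands": [{"slide": [0, -3.1, 1.8]}, {"slide": [0, -3.1, 1.8]}, {"slide": [0, -3.1, 1.8]}, {"slide": [0, -3.1, 1.8]}, {"slide": [0, -3.1, 1.8]}, {"slide": [0, -3.1, 1.8]}, {"slide": [0, -3.1, 1.8]}, {"slide": [0, -3.1, 1.8]}]}}

```text
$.commands[0]: bad value
```

Request:
{"name": "servo_tool", "arguments": {"commands": [{"slide": [0, -3.1, 1.8]}, {"slide": [0, -3.1, 1.8]}, {"slide": [0, -3.1, 1.8]}, {"slide": [0, -3.1, 1.8]}, {"slide": [0, -3.1, 1.8]}, {"slide": [0, -3.1, 1.8]}, {"slide": [0, 0, 0]}, {"slide": [0, 0, 0]}]}}

```text
$.commands[0]: bad value
```

Request:
{"name": "servo_tool", "arguments": {"commands": [{"fingers": 6, "slide": [0, 0, 0], "spin": -0.115}, {"fingers": 6, "slide": [0, 0, 0], "spin": -0.115}, {"fingers": 6, "slide": [0, 0, 0], "spin": -0.115}, {"fingers": 6, "slide": [0, 0, 0], "spin": -0.115}, {"fingers": 6, "slide": [0, -2.0, 1.2], "spin": 0}, {"fingers": 6, "slide": [0, -3.1, 1.8], "spin": 0}, {"fingers": 6, "slide": [0, -3.1, 1.8], "spin": 0}, {"fingers": 6, "slide": [0, -3.1, 1.8], "spin": 0}], "grip_force": 30}}

```text
time: 0.97
tcp_pos: [0.3104, 0.4989, 0.2185]
ee_rot: [0.706, -0.033, 0.706, 0.033]
force: [0.0, 0.2, -0.3]
grip_width: 0.0602
```

Request:
{"name": "servo_tool", "arguments": {"commands": [{"fingers": 6, "slide": [0, -3.1, 1.8], "spin": 0}, {"fingers": 6, "slide": [0, -3.1, 1.8], "spin": 0}, {"fingers": 6, "slide": [0, -3.1, 1.8], "spin": 0}, {"fingers": 6, "slide": [0, -3.1, 1.8], "spin": 0}, {"fingers": 6, "slide": [0, -3.1, 1.8], "spin": 0}, {"fingers": 6, "slide": [0, -3.1, 1.8], "spin": 0}, {"fingers": 6, "slide": [0, -3.1, 1.8], "spin": 0}, {"fingers": 6, "slide": [0, -3.1, 1.8], "spin": 0}]}}

```text
time: 1.63
tcp_pos: [0.4769, 0.2648, 0.2188]
ee_rot: [0.706, -0.033, 0.706, 0.033]
force: [0.8, 0.1, 0.2]
grip_width: 0.0602
```

Request:
{"name": "servo_tool", "arguments": {"commands": [{"fingers": 6, "slide": [0, -3.1, 1.8], "spin": 0}, {"fingers": 6, "slide": [0, -3.1, 1.8], "spin": 0}, {"fingers": 6, "slide": [0, -3.1, 1.8], "spin": 0}, {"fingers": 6, "slide": [0, -3.1, 1.8], "spin": 0}, {"fingers": 6, "slide": [0, -3.1, 1.8], "spin": 0}, {"fingers": 6, "slide": [0, -3.1, 1.8], "spin": 0}, {"fingers": 6, "slide": [0, 0, 0], "spin": 0}, {"fingers": 6, "slide": [0, 0, 0], "spin": 0}]}}

```text
time: 2.3
tcp_pos: [0.6017, 0.0879, 0.2182]
ee_rot: [0.706, -0.031, 0.707, 0.03]
force: [-0.7, 1.3, 0.4]
grip_width: 0.0601
```

```bash
cat > st.py <<'E'
from rig import bot
from h import *
import sys
np.set_printoptions(precision=4,suppress=True)
o=bot.get_obs();T=tool(o);print(o["time"],o["tcp_pos"],o["force"],o["grip_width"]);print("y",T[:,1],"z",T[:,2]); print(o["joints"])
E
python3 - <<'E'
from st import *
d=np.array([.655,.018,.041])-o["tcp_pos"]; print("slide cm",T.T@d*100)
E
```

```text
2.3 [0.6017 0.0879 0.2182] [-0.6993  1.2665  0.4485] 0.060074697669078615
y [-0.0863  0.9963 -0.0013] z [ 0.9963  0.0863 -0.0003]
[-0.1321  0.5495 -0.0811  1.5516  0.0504  1.0429  1.4305]
slide cm [17.7287 -7.4013  4.7162]
```

Request:
{"name": "servo_tool", "arguments": {"commands": [{"fingers": 6, "slide": [0, -2.5, 1.6], "spin": 0}, {"fingers": 6, "slide": [0, -2.5, 1.6], "spin": 0}, {"fingers": 6, "slide": [0, -2.4, 1.5], "spin": 0}, {"fingers": 6, "slide": [3, 0, 0], "spin": 0}, {"fingers": 6, "slide": [3, 0, 0], "spin": 0}, {"fingers": 6, "slide": [2, 0, 0], "spin": 0}, {"fingers": 6, "slide": [0, 0, 0], "spin": 0}, {"fingers": 6, "slide": [0, 0, 0], "spin": 0}]}}

```text
time: 2.97
tcp_pos: [0.6533, 0.0238, 0.138]
ee_rot: [0.705, -0.033, 0.707, 0.034]
force: [0.6, 0.1, 1.2]
grip_width: 0.06
```

Run:
```python
from st import *
d=np.array([.655,.018,.041])-o["tcp_pos"]; print("slide cm",T.T@d*100)
t=bot.snapshot("top");s=bot.snapshot("scene")
a=cv2.resize(t["image"][100:220,200:340,::-1],None,fx=3,fy=3);b=cv2.resize(s["image"][150:290,220:380,::-1],None,fx=2.57,fy=2.57)[:360]
cv2.imwrite("pics/a1.png",np.hstack([a,b])[:, :800])
```

```text
2.9667 [0.6533 0.0238 0.138 ] [0.6194 0.1237 1.1728] 0.06001052040057839
y [-0.0946  0.9955  0.0014] z [ 0.9955  0.0946 -0.0026]
[-0.0263  0.7003 -0.0757  1.5029  0.0586  0.9433  1.5468]
slide cm [ 9.6951 -0.6091  0.1402]
```

View pics/a1.png

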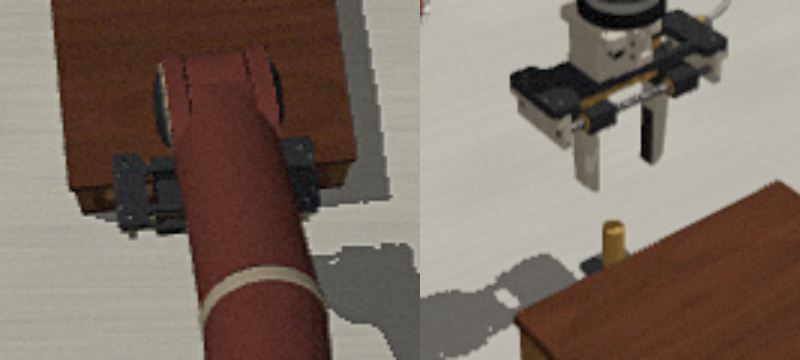

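The scene view shows the knob at about (613,225 in the composite), below the gap between the fingers. Descending and gripping now.

Request:
{"name": "servo_tool", "arguments": {"commands": [{"fingers": 6, "slide": [0, -0.6, 0.1], "spin": 0}, {"fingers": 6, "slide": [2.5, 0, 0], "spin": 0}, {"fingers": 6, "slide": [2.5, 0, 0], "spin": 0}, {"fingers": 6, "slide": [2.5, 0, 0], "spin": 0}, {"fingers": 6, "slide": [2.0, 0, 0], "spin": 0}, {"fingers": 6, "slide": [0, 0, 0], "spin": 0}, {"fingers": 1.5, "slide": [0, 0, 0], "spin": 0}, {"fingers": 1.5, "slide": [0, 0, 0], "spin": 0}]}}

```text
time: 3.73
tcp_pos: [0.6577, 0.0158, 0.0459]
ee_rot: [0.708, -0.033, 0.705, 0.032]
force: [0.0, 0.1, 1.1]
grip_width: 0.0507
```

Request:
{"name": "servo_tool", "arguments": {"commands": [{"fingers": 1.5, "slide": [0, 0, 0], "spin": 0}, {"fingers": 1.5, "slide": [0, 0, 0], "spin": 0}, {"fingers": 1.5, "slide": [0, 0, 0], "spin": 0}, {"fingers": 1.5, "slide": [0, 0, 0], "spin": 0}, {"fingers": 1.5, "slide": [0, 0, -0.4], "spin": 0}, {"fingers": 1.5, "slide": [0, 0, -0.8], "spin": 0}, {"fingers": 1.5, "slide": [0, 0, -1], "spin": 0}, {"fingers": 1.5, "slide": [0, 0, -1], "spin": 0}]}}

```text
time: 4.4
tcp_pos: [0.6257, 0.0147, 0.0446]
ee_rot: [0.708, -0.032, 0.705, 0.034]
force: [1.1, 2.5, 0.7]
grip_width: 0.0213
```

Request:
{"name": "servo_tool", "arguments": {"commands": [{"fingers": 1.5, "slide": [0, 0, -2], "spin": 0}, {"fingers": 1.5, "slide": [0, 0, -2], "spin": 0}, {"fingers": 1.5, "slide": [0, 0, -2], "spin": 0}, {"fingers": 1.5, "slide": [0, 0, -2], "spin": 0}, {"fingers": 1.5, "slide": [0, 0, -2], "spin": 0}, {"fingers": 1.5, "slide": [0, 0, -2], "spin": 0}, {"fingers": 1.5, "slide": [0, 0, -2], "spin": 0}, {"fingers": 1.5, "slide": [0, 0, -1], "spin": 0}]}}

```text
time: 5.07
tcp_pos: [0.4736, -0.0002, 0.0445]
ee_rot: [0.707, -0.033, 0.706, 0.033]
force: [2.3, 2.0, 0.6]
grip_width: 0.0212
```

Request:
{"name": "servo_tool", "arguments": {"commands": [{"fingers": 1.5, "slide": [0, 0, -0.5], "spin": 0}, {"fingers": 1.5, "slide": [0, 0, -0.5], "spin": 0}, {"fingers": 1.5, "slide": [0, 0, -0.4], "spin": 0}, {"fingers": 1.5, "slide": [0, 0, -0.3], "spin": 0}, {"fingers": 1.5, "slide": [0, 0, -0.3], "spin": 0}, {"fingers": 1.5, "slide": [0, 0, -0.2], "spin": 0}, {"fingers": 1.5, "slide": [0, 0, 0], "spin": 0}, {"fingers": 1.5, "slide": [0, 0, 0], "spin": 0}]}}

```text
time: 5.73
tcp_pos: [0.4645, -0.0011, 0.0447]
ee_rot: [0.714, -0.033, 0.698, 0.034]
force: [15.1, 3.0, -9.0]
grip_width: 0.0217
```

Run:
```python
from st import *
t=bot.snapshot("top");s=bot.snapshot("scene")
zoom(t,"t2.png",(200,80),(160,160),3.5); zoom(s,"s2.png",(200,140),(220,160),3.5)
```

```text
5.7333 [ 0.4645 -0.0011  0.0447] [15.0885  3.0221 -9.0149] 0.021670853726806865
y [-0.0937  0.9956  0.0008] z [0.9953 0.0937 0.0232]
[-0.0017  0.6086 -0.0606  2.1398  0.0904  0.3723  1.5297]
```

View pics/t2.png

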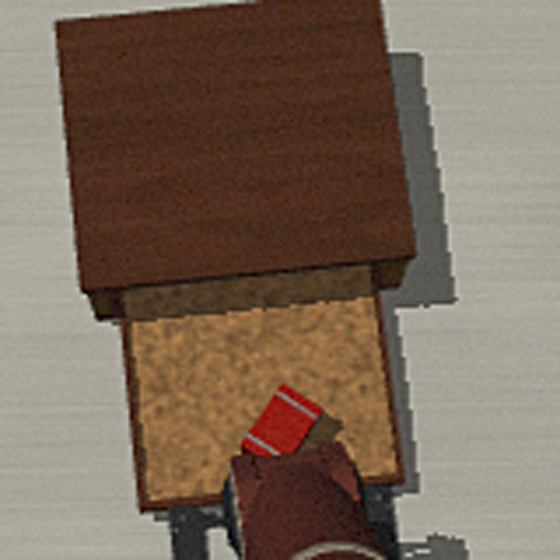

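View pics/s2.png

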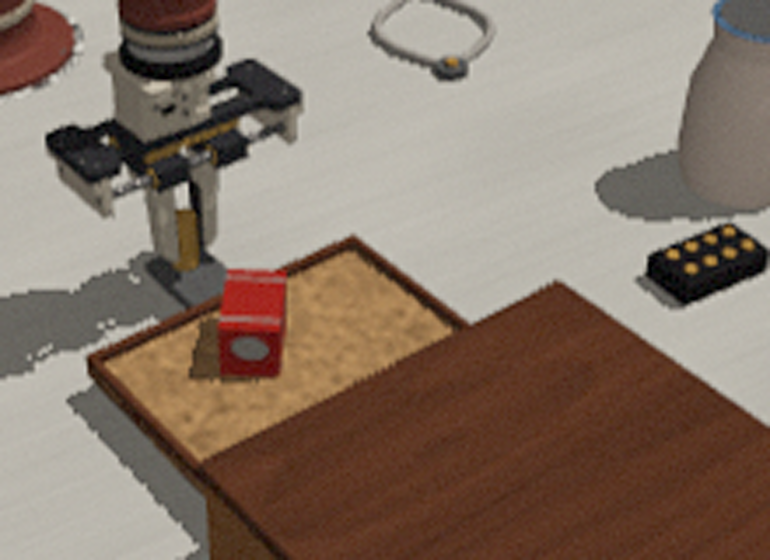

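The tray is out and the tool feels about 15 N at the stop. In the scene view the spacer's end facing the cabinet and camera carries a grey disc at (250,348 in the zoom). The task says the hole never faces into the cabinet, so that disc needs checking. I'll release the knob and clear the view.

Request:
{"name": "servo_tool", "arguments": {"commands": [{"fingers": 1.5, "slide": [0, 0, 0.2], "spin": 0}, {"fingers": 6, "slide": [0, 0, 0], "spin": 0}, {"fingers": 6, "slide": [0, 0, 0], "spin": 0}, {"fingers": 6, "slide": [0, 0, 0], "spin": 0}, {"fingers": 6, "slide": [-2, 0, 0], "spin": 0}, {"fingers": 6, "slide": [-4, 0, 0], "spin": 0}, {"fingers": 6, "slide": [-4, 0, 0], "spin": 0}, {"fingers": 7.5, "slide": [-4, 0, 0], "spin": 0}]}}

```text
time: 6.5
tcp_pos: [0.4526, -0.0035, 0.1845]
ee_rot: [0.705, -0.033, 0.708, 0.032]
force: [1.1, -0.0, -0.4]
grip_width: 0.0621
```

Request:
{"name": "servo_tool", "arguments": {"commands": [{"fingers": 7.5, "slide": [-4, 1, 0], "spin": 0}, {"fingers": 7.5, "slide": [0, 4, 0], "spin": 0}, {"fingers": 7.5, "slide": [0, 4, 0], "spin": 0}, {"fingers": 7.5, "slide": [0, 4, 0], "spin": 0}, {"fingers": 7.5, "slide": [0, 4, 0], "spin": 0}, {"fingers": 7.5, "slide": [0, 4, 0], "spin": 0}, {"fingers": 7.5, "slide": [0, 3, 0], "spin": 0}, {"fingers": 7.5, "slide": [0, 0, 0], "spin": 0}]}}

```text
time: 7.17
tcp_pos: [0.4296, 0.2432, 0.2231]
ee_rot: [0.705, -0.035, 0.707, 0.038]
force: [0.7, 0.1, -0.8]
grip_width: 0.0749
```

Run:
```python
from st import *
t=bot.snapshot("top");s=bot.snapshot("scene")
zoom(t,"t3.png",(200,130),(130,110),5); zoom(s,"s3.png",(210,180),(120,100),6)
for n,i in(("t",t),("s",s)): np.save(n+"3.npy",i["image"])
```

```text
7.1667 [0.4296 0.2432 0.2231] [ 0.6847  0.1447 -0.844 ] 0.07486419636203129
y [-0.1031  0.9947  0.0038] z [ 0.9947  0.1031 -0.0022]
[-0.427   0.3742 -0.1794  1.8541  0.0766  0.9203  1.0335]
```

View pics/t3.png

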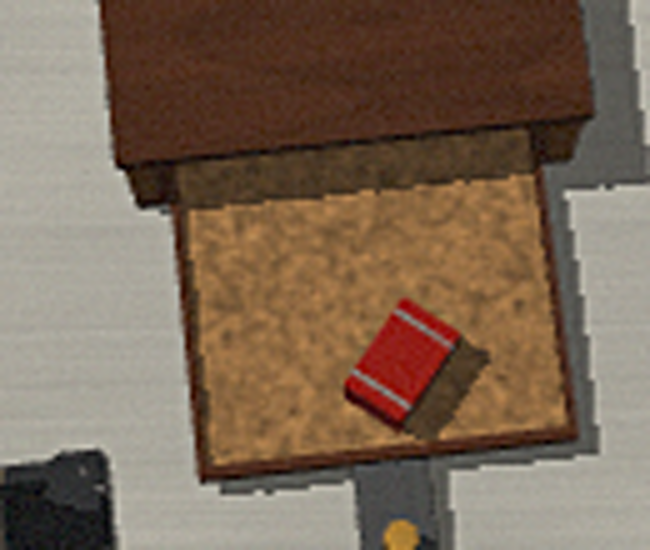

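View pics/s3.png

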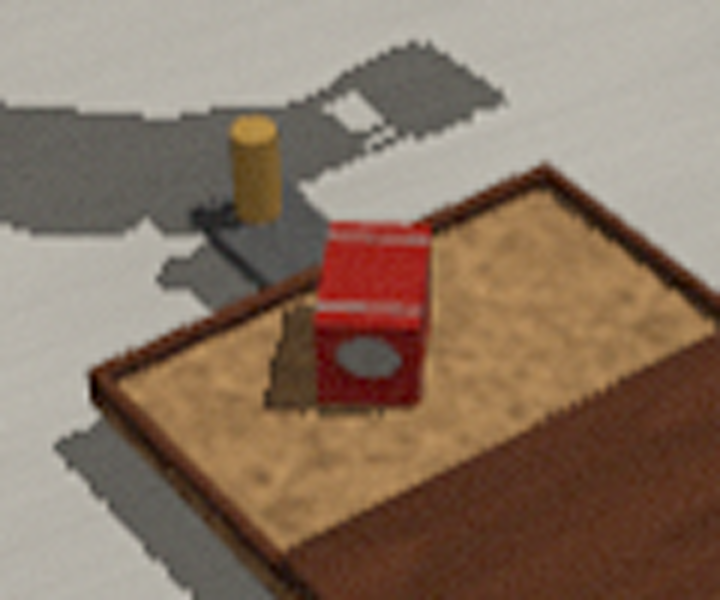

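The disc in the scene view, at (368,356), is uniformly grey with no depth, so it looks like a painted blank. Its end faces partly into the cabinet, so the hole should be at the far end. Now I'll measure the spacer and how far the tray travelled.

Run:
```python
from st import *
t=bot.snapshot("top");s=bot.snapshot("scene")
k,e=tri(t,(280.2,236.6),s,(210+254/6,180+127/6)); print("knob top",k,e,plane(t,280.2,236.6,.078),"moved",np.linalg.norm(plane(t,280.2,236.6,.078)-plane(t,273,177.8,.078)))
hsv=cv2.cvtColor(t["image"],cv2.COLOR_RGB2HSV)
m=cv2.inRange(hsv,(0,150,60),(8,255,255))|cv2.inRange(hsv,(172,150,60),(180,255,255))
roi=np.zeros_like(m);roi[180:220,260:300]=255;m&=roi
# bright top face only
v=hsv[...,2]; print(np.percentile(v[m>0],[5,25,50,75,95]))
m2=((v>120)&(m>0)).astype(np.uint8)*255
m2=cv2.morphologyEx(m2,cv2.MORPH_CLOSE,np.ones((5,5)))
P=cv2.findNonZero(m2);r=cv2.minAreaRect(P);print(r)
b=cv2.boxPoints(r);print(b)
W=np.array([plane(t,*p,.074) for p in b]);print(W,np.linalg.norm(W[0]-W[1]),np.linalg.norm(W[1]-W[2]))
C=[(405,298),(462,338),(405,424),(347,383)]
W=np.array([plane(t,200+a/5-.4,130+b/5-.4,.074) for a,b in C]);print(W,W.mean(0),[np.linalg.norm(W[i]-W[i-1]) for i in range(4)])
ax=(W[0]+W[1]-W[2]-W[3]);print("axis to disc end deg",np.degrees(np.arctan2(ax[1],ax[0])))
C=[(328,226),(432,226),(425,322),(315,318)]
W=np.array([plane(s,210+a/6-.4,180+b/6-.4,.074) for a,b in C]);print("scene",W,W.mean(0),[np.linalg.norm(W[i]-W[i-1]) for i in range(4)])
ax=-(W[0]+W[1]-W[2]-W[3]);print("axis",np.degrees(np.arctan2(ax[1],ax[0])))
```

```text
7.2667 [0.4313 0.2361 0.2228] [ 0.4658 -0.6595 -0.8277] 0.0751009303124946
y [-0.0948  0.9955 -0.002 ] z [ 0.9955  0.0948 -0.0027]
[-0.4212  0.3726 -0.1722  1.8574  0.0791  0.9214  1.0358]
knob top [ 0.4636 -0.001   0.0793] 0.0018943585120323894 [ 0.4634 -0.0019  0.078 ] moved 0.1917426459006707
[ 77.35 143.   146.   148.   152.  ]
((280.0384521484375, 201.19229125976562), (13.590153694152832, 21.35595703125), 33.690067291259766)
[[268.4615 206.3077]
 [280.3077 188.5385]
 [291.6154 196.0769]
 [279.7692 213.8461]]
[[ 0.5615  0.0333  0.074 ]
 [ 0.6192 -0.0056  0.074 ]
 [ 0.5938 -0.0414  0.074 ]
 [ 0.5366 -0.0022  0.074 ]] 0.06962687057027084 0.04382300970953225
[[ 0.617  -0.0065  0.074 ]
 [ 0.5901 -0.0425  0.074 ]
 [ 0.5347 -0.0048  0.074 ]
 [ 0.5619  0.0316  0.074 ]] [ 0.5759 -0.0055  0.074 ] [np.float64(0.06707631063195593), np.float64(0.04490534289255607), np.float64(0.06703716390505682), np.float64(0.045397760276717644)]
axis to disc end deg -34.46995943966404
scene [[ 0.5376 -0.0038  0.074 ]
 [ 0.5612  0.0349  0.074 ]
 [ 0.6158 -0.0009  0.074 ]
 [ 0.5897 -0.0387  0.074 ]] [ 0.576  -0.0021  0.074 ] [np.float64(0.06274176787835294), np.float64(0.04530952555696639), np.float64(0.06525556118741041), np.float64(0.045993490915712525)]
axis -33.53169068944477
```

Camera travel of 192 mm and TCP travel of 194 mm are both under 200 mm. The tray may have started slightly open, since the knob measured about 59 mm from the mouth instead of 55 mm. I'll grip the knob again and pull once more to confirm the stop.

Request:
{"name": "servo_tool", "arguments": {"commands": [{"fingers": 6, "slide": [0, -2.0, 0], "spin": 0}, {"fingers": 6, "slide": [0, -4, 0], "spin": 0}, {"fingers": 6, "slide": [0, -4, 0], "spin": 0}, {"fingers": 6, "slide": [0, -4, 0], "spin": 0}, {"fingers": 6, "slide": [0, -4, 0], "spin": 0}, {"fingers": 6, "slide": [0, -4, 0.5], "spin": 0}, {"fingers": 6, "slide": [2, -2, 0.5], "spin": 0}, {"fingers": 6, "slide": [4, 0, 0], "spin": 0}]}}

```text
time: 8.03
tcp_pos: [0.469, -0.0108, 0.1667]
ee_rot: [0.711, -0.029, 0.702, 0.026]
force: [0.3, 1.1, -0.9]
grip_width: 0.0602
```

Run:
```python
from st import *
d=np.array([.4635,-.0015,.043])-o["tcp_pos"]; print("slide cm",T.T@d*100)
```

```text
8.0333 [ 0.469  -0.0108  0.1667] [ 0.2951  1.0773 -0.8621] 0.060230969381087233
y [-0.0775  0.997  -0.0056] z [0.9969 0.0775 0.0119]
[ 0.0367  0.4041 -0.0879  2.0038  0.06    0.7239  1.5598]
slide cm [12.3542  1.0349 -0.627 ]
```

Request:
{"name": "servo_tool", "arguments": {"commands": [{"fingers": 6, "slide": [2, 0.3, 0], "spin": 0}, {"fingers": 6, "slide": [2, 0, 0], "spin": 0}, {"fingers": 6, "slide": [2, 0, 0], "spin": 0}, {"fingers": 6, "slide": [2, 0, 0], "spin": 0}, {"fingers": 6, "slide": [2, 0, 0], "spin": 0}, {"fingers": 6, "slide": [1.5, 0, 0], "spin": 0}, {"fingers": 6, "slide": [0, 0, 0], "spin": 0}, {"fingers": 1.5, "slide": [0, 0, 0], "spin": 0}]}}

```text
time: 8.7
tcp_pos: [0.4634, -0.0006, 0.0484]
ee_rot: [0.706, -0.032, 0.707, 0.031]
force: [-0.8, 0.3, -0.7]
grip_width: 0.0569
```

Request:
{"name": "servo_tool", "arguments": {"commands": [{"fingers": 1.5, "slide": [0, 0, 0], "spin": 0}, {"fingers": 1.5, "slide": [0, 0, 0], "spin": 0}, {"fingers": 1.5, "slide": [0, 0, 0], "spin": 0}, {"fingers": 1.5, "slide": [0, 0, 0], "spin": 0}, {"fingers": 1.5, "slide": [0, 0, 0], "spin": 0}, {"fingers": 1.5, "slide": [0, 0, 0], "spin": 0}, {"fingers": 1.5, "slide": [0, 0, 0], "spin": 0}, {"fingers": 1.5, "slide": [0, 0, 0], "spin": 0}]}}

```text
time: 9.37
tcp_pos: [0.465, -0.0011, 0.0492]
ee_rot: [0.707, -0.033, 0.706, 0.031]
force: [0.8, -5.3, 3.4]
grip_width: 0.0213
```

Request:
{"name": "servo_tool", "arguments": {"commands": [{"fingers": 1.5, "slide": [0, 0, -0.4], "spin": 0}, {"fingers": 1.5, "slide": [0, 0, -0.4], "spin": 0}, {"fingers": 1.5, "slide": [0, 0, -0.4], "spin": 0}, {"fingers": 1.5, "slide": [0, 0, 0], "spin": 0}, {"fingers": 1.5, "slide": [0, 0, 0], "spin": 0}, {"fingers": 1.5, "slide": [0, 0, 0], "spin": 0}, {"fingers": 1.5, "slide": [0, 0, 0], "spin": 0}, {"fingers": 1.5, "slide": [0, 0, 0], "spin": 0}]}}

```text
time: 10.03
tcp_pos: [0.4643, -0.0011, 0.0497]
ee_rot: [0.715, -0.032, 0.698, 0.031]
force: [15.1, -4.6, -13.6]
grip_width: 0.0214
```

The knob did not move under a 12 mm command: 0.4650 → 0.4643, with a 15 N reaction. So the tray is at its stop. Releasing, rising and turning the jaws across the spacer's width.

Request:
{"name": "servo_tool", "arguments": {"commands": [{"fingers": 1.5, "slide": [0, 0, 1.1], "spin": 0}, {"fingers": 6, "slide": [0, 0, 0], "spin": 0}, {"fingers": 6, "slide": [0, 0, 0], "spin": 0}, {"fingers": 6, "slide": [0, 0, 0], "spin": 0}, {"fingers": 6, "slide": [-3, 0, 0], "spin": 0}, {"fingers": 6, "slide": [-4, 0, 0], "spin": 0}, {"fingers": 6, "slide": [-3, 0, 0], "spin": 0.115}, {"fingers": 6, "slide": [0, 0, 0], "spin": 0.115}]}}

```text
time: 10.7
tcp_pos: [0.466, 0.0021, 0.1535]
ee_rot: [0.709, 0.051, 0.702, -0.049]
force: [0.8, -0.8, -0.5]
grip_width: 0.0591
```

Request:
{"name": "servo_tool", "arguments": {"commands": [{"fingers": 6, "slide": [0, 0, 0], "spin": 0.115}, {"fingers": 6, "slide": [0, 0, 0], "spin": 0.115}, {"fingers": 6, "slide": [0, 0, 0], "spin": 0.115}, {"fingers": 6, "slide": [0, 0, 0], "spin": 0.115}, {"fingers": 6, "slide": [0, 2, 2.5], "spin": 0}, {"fingers": 6, "slide": [0, 2, 2.5], "spin": 0}, {"fingers": 6, "slide": [0, 2, 2.5], "spin": 0}, {"fingers": 6, "slide": [0, 0, 0], "spin": 0}]}}

```text
time: 11.37
tcp_pos: [0.5642, 0.0104, 0.1482]
ee_rot: [0.678, 0.208, 0.674, -0.206]
force: [0.3, -0.4, 0.8]
grip_width: 0.0602
```

Run:
```python
from st import *
d=np.array([.5616,.0061,.037])-o["tcp_pos"]; print("slide cm",T.T@d*100, "yaw of y",np.degrees(np.arctan2(T[1,1],T[0,1])))
s=bot.snapshot("scene");zoom(s,"s4.png",(180,120),(180,150),4)
```

```text
11.3667 [0.5642 0.0104 0.1482] [ 0.2871 -0.4156  0.8252] 0.0601933877248642
y [0.5609 0.8279 0.0041] z [ 0.8279 -0.5609  0.0038]
[-0.1225  0.5598  0.1016  1.7713 -0.0759  0.8088  0.9912]
slide cm [11.1222 -0.5465 -0.0127] yaw of y 55.884160461428294
```

View pics/s4.png

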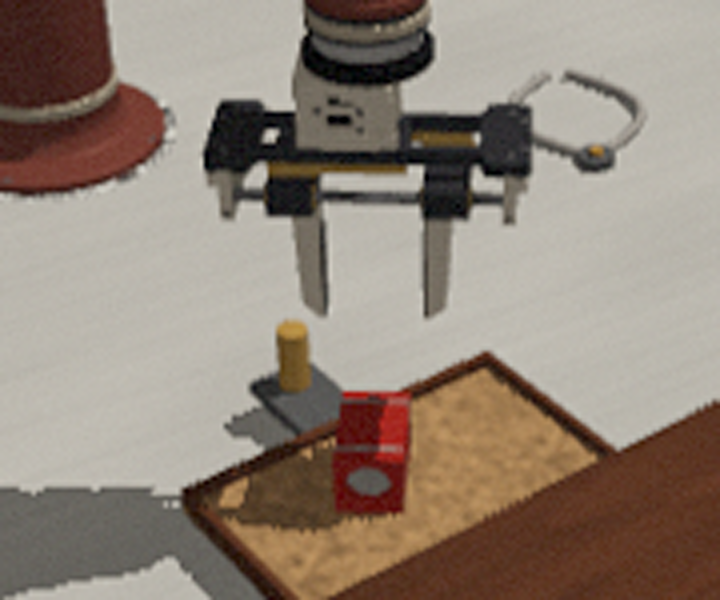

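The fingers straddle the spacer, which sits at about (370,450) in the zoom. Going down and gripping lightly near the far end, so the heavier disc end can hang down as I lift.

Request:
{"name": "servo_tool", "arguments": {"commands": [{"fingers": 6, "slide": [2.5, -0.5, 0], "spin": 0}, {"fingers": 5.8, "slide": [2.5, 0, 0], "spin": 0}, {"fingers": 5.8, "slide": [2.5, 0, 0], "spin": 0}, {"fingers": 5.8, "slide": [2.0, 0, 0], "spin": 0}, {"fingers": 5.8, "slide": [1.4, 0, 0], "spin": 0}, {"fingers": 5.8, "slide": [0, 0, 0], "spin": 0}, {"fingers": 5.8, "slide": [0, 0, 0], "spin": 0}, {"fingers": 5.8, "slide": [0, 0, 0], "spin": 0}], "grip_force": 8}}

```text
time: 12.08
tcp_pos: [0.5545, 0.005, 0.0395]
ee_rot: [0.675, 0.208, 0.677, -0.208]
force: [0.5, 1.2, -1.2]
grip_width: 0.0583
```

Run:
```python
from st import *
d=np.array([.5616,.0061,.037])-o["tcp_pos"]; print("slide cm",T.T@d*100, "yaw of y",np.degrees(np.arctan2(T[1,1],T[0,1])))
```

```text
12.0833 [0.5545 0.005  0.0395] [ 0.4586  1.2293 -1.1977] 0.058254631372724346
y [ 0.5622  0.827  -0.001 ] z [ 0.827  -0.5622 -0.0028]
[-0.0975  0.7092  0.0775  1.8767 -0.0963  0.5621  1.0167]
slide cm [0.2461 0.4875 0.5305] yaw of y 55.789349862264196
```

Request:
{"name": "servo_tool", "arguments": {"commands": [{"fingers": 5.8, "slide": [0, 0.3, 0.4], "spin": 0}, {"fingers": 5.8, "slide": [0, 0, 0], "spin": 0}, {"fingers": 3.5, "slide": [0, 0, 0], "spin": 0}, {"fingers": 3.5, "slide": [0, 0, 0], "spin": 0}, {"fingers": 3.5, "slide": [0, 0, 0], "spin": 0}, {"fingers": 3.5, "slide": [0, 0, 0], "spin": 0}, {"fingers": 3.5, "slide": [0, 0, 0], "spin": 0}, {"fingers": 3.5, "slide": [0, 0, 0], "spin": 0}]}}

```text
time: 12.75
tcp_pos: [0.5617, 0.005, 0.0399]
ee_rot: [0.676, 0.208, 0.676, -0.208]
force: [1.4, 1.3, 1.5]
grip_width: 0.0459
```

Request:
{"name": "servo_tool", "arguments": {"commands": [{"fingers": 3.5, "slide": [-0.5, 0, 0], "spin": 0}, {"fingers": 3.5, "slide": [-1, 0, 0], "spin": 0}, {"fingers": 3.5, "slide": [-1, 0, 0], "spin": 0}, {"fingers": 3.5, "slide": [-1, 0, 0], "spin": 0}, {"fingers": 3.5, "slide": [-1, 0, 0], "spin": 0}, {"fingers": 3.5, "slide": [-1, 0, 0], "spin": 0}, {"fingers": 3.5, "slide": [-0.5, 0, 0], "spin": 0}, {"fingers": 3.5, "slide": [0, 0, 0], "spin": 0}]}}

```text
time: 13.42
tcp_pos: [0.5624, 0.0046, 0.1014]
ee_rot: [0.677, 0.209, 0.675, -0.208]
force: [0.7, 0.5, -2.2]
grip_width: 0.0459
```

Run:
```python
from st import *
s=bot.snapshot("scene");zoom(s,"s5.png",(180,120),(180,150),4)
```

```text
13.4167 [0.5624 0.0046 0.1014] [ 0.7422  0.5312 -2.1752] 0.04587055269115241
y [0.5628 0.8266 0.0019] z [ 0.8266 -0.5628  0.0027]
[-0.1075  0.6216  0.0942  1.8183 -0.0848  0.7023  1.0067]
```

View pics/s5.png

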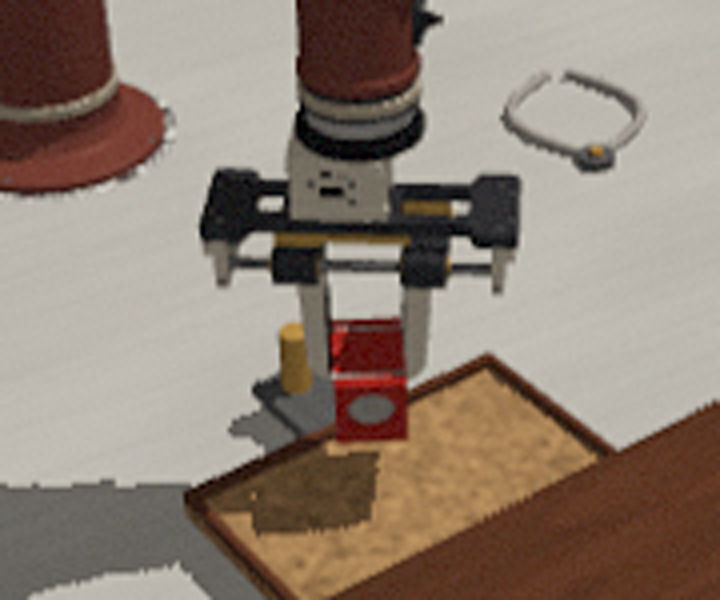

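Lifted level with an 8 N grip. The disc end faces the camera at (372,408). I'll lower to just above hanging height and ease the grip so it swings.

Request:
{"name": "servo_tool", "arguments": {"commands": [{"fingers": 3.5, "slide": [0.8, 0, 0], "spin": 0}, {"fingers": 3.5, "slide": [0.8, 0, 0], "spin": 0}, {"fingers": 3.5, "slide": [0.6, 0, 0], "spin": 0}, {"fingers": 3.5, "slide": [0, 0, 0], "spin": 0}, {"fingers": 3.5, "slide": [0, 0, 0], "spin": 0}, {"fingers": 3.5, "slide": [0, 0, 0], "spin": 0}, {"fingers": 3.5, "slide": [0, 0, 0], "spin": 0}, {"fingers": 3.5, "slide": [0, 0, 0], "spin": 0}], "grip_force": 4.5}}

```text
time: 14.13
tcp_pos: [0.5617, 0.0046, 0.0779]
ee_rot: [0.676, 0.208, 0.676, -0.208]
force: [-0.3, -0.3, -2.7]
grip_width: 0.0443
```

Run:
```python
from st import *
s=bot.snapshot("scene");zoom(s,"s6.png",(180,120),(180,150),4)
```

```text
14.1333 [0.5617 0.0046 0.0779] [-0.2692 -0.3316 -2.6809] 0.04426174977883436
y [0.5628 0.8266 0.0004] z [ 0.8266 -0.5628  0.0006]
[-0.1038  0.6561  0.0888  1.8361 -0.0891  0.6526  1.0104]
```

View pics/s6.png

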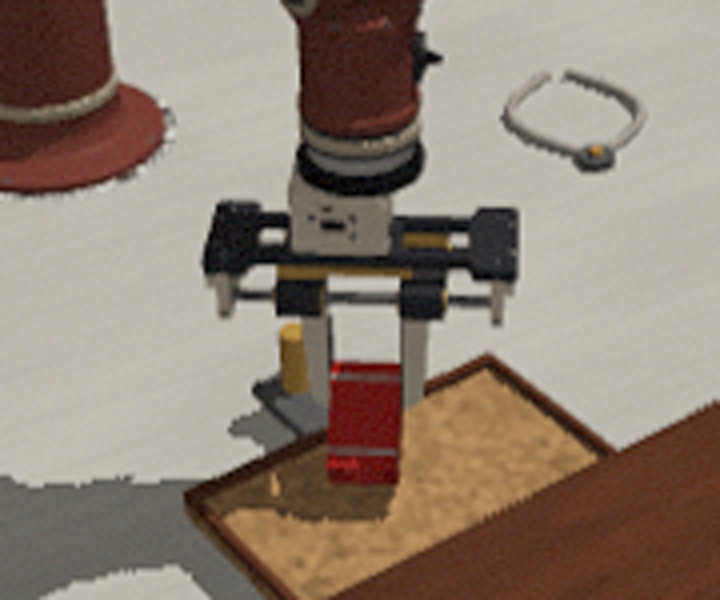

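It swung disc end down, perhaps 60°. I'll let it settle with a little less grip.

Request:
{"name": "servo_tool", "arguments": {"commands": [{"fingers": 3.5, "slide": [-0.4, 0, 0], "spin": 0}, {"fingers": 3.5, "slide": [0, 0, 0], "spin": 0}, {"fingers": 3.5, "slide": [0, 0, 0], "spin": 0}, {"fingers": 3.5, "slide": [0, 0, 0], "spin": 0}, {"fingers": 3.5, "slide": [0, 0, 0], "spin": 0}, {"fingers": 3.5, "slide": [0, 0, 0], "spin": 0}, {"fingers": 3.5, "slide": [0, 0, 0], "spin": 0}, {"fingers": 3.5, "slide": [0, 0, 0], "spin": 0}], "grip_force": 4}}

```text
time: 14.85
tcp_pos: [0.5613, 0.0046, 0.0816]
ee_rot: [0.676, 0.208, 0.676, -0.208]
force: [0.4, 0.0, -2.8]
grip_width: 0.0438
```

Run:
```python
from st import *
s=bot.snapshot("scene");zoom(s,"s7.png",(220,170),(100,85),7)
```

```text
14.85 [0.5613 0.0046 0.0816] [ 0.4449  0.0003 -2.826 ] 0.04381499172652799
y [ 0.5628  0.8266 -0.0001] z [ 0.8266 -0.5628 -0.0001]
[-0.1045  0.6505  0.0897  1.8337 -0.0883  0.6614  1.0097]
```

View pics/s7.png

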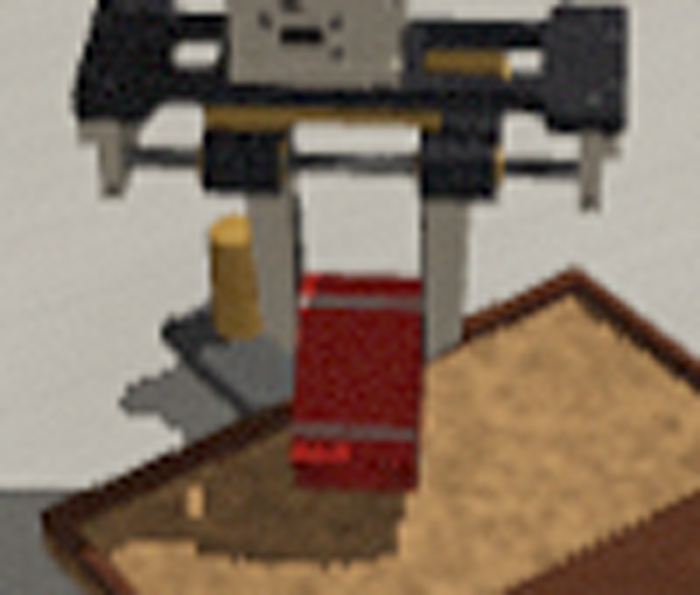

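The tilt is about 60° by the apparent length, held there by pad friction. I'll ease the grip to 3 N, touch down on the cork and move along so the end face comes flat.

Request:
{"name": "servo_tool", "arguments": {"commands": [{"fingers": 3.5, "slide": [0.4, 0, 0], "spin": 0}, {"fingers": 3.5, "slide": [0, 0, 0], "spin": 0}, {"fingers": 3.5, "slide": [0, 0, 0], "spin": 0}, {"fingers": 3.5, "slide": [0, 0, 0], "spin": 0}, {"fingers": 3.5, "slide": [0.3, 0, 0], "spin": 0}, {"fingers": 3.5, "slide": [0.3, 0, 0], "spin": 0}, {"fingers": 3.5, "slide": [0, 0, 0], "spin": 0}, {"fingers": 3.5, "slide": [0, 0, 0], "spin": 0}], "grip_force": 3}}

```text
time: 15.57
tcp_pos: [0.5612, 0.0054, 0.0717]
ee_rot: [0.676, 0.208, 0.676, -0.208]
force: [-1.5, 1.7, 1.8]
grip_width: 0.044
```

Run:
```python
from st import *
s=bot.snapshot("scene");zoom(s,"s8.png",(220,170),(100,85),7)
```

```text
15.5667 [0.5612 0.0054 0.0717] [-1.4608  1.6963  1.8017] 0.04395747456905033
y [0.5622 0.827  0.0006] z [ 0.827  -0.5622 -0.0007]
[-0.1032  0.6652  0.0863  1.8407 -0.0907  0.6397  1.0114]
```

View pics/s8.png

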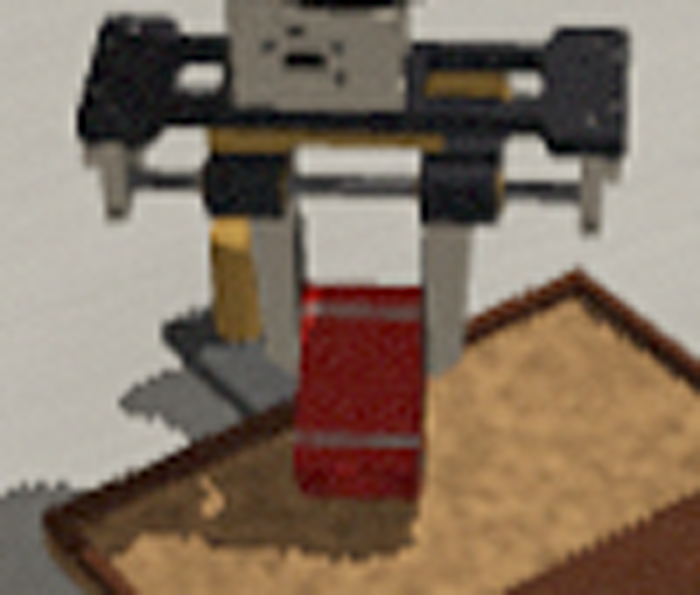

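The end has touched down (+1.8 N). Now moving the top over towards the disc end along the arc, with a light grip.

Request:
{"name": "servo_tool", "arguments": {"commands": [{"fingers": 3.5, "slide": [0, 0, 0.4], "spin": 0}, {"fingers": 3.5, "slide": [0, 0, 0.4], "spin": 0}, {"fingers": 3.5, "slide": [0.05, 0, 0.4], "spin": 0}, {"fingers": 3.5, "slide": [0.1, 0, 0.4], "spin": 0}, {"fingers": 3.5, "slide": [0.15, 0, 0.4], "spin": 0}, {"fingers": 3.5, "slide": [0.2, 0, 0.4], "spin": 0}, {"fingers": 3.5, "slide": [0.1, 0, 0], "spin": 0}, {"fingers": 3.5, "slide": [0, 0, 0], "spin": 0}]}}

```text
time: 16.28
tcp_pos: [0.5827, -0.0093, 0.0657]
ee_rot: [0.677, 0.209, 0.675, -0.208]
force: [1.3, 1.7, 3.2]
grip_width: 0.0438
```

Run:
```python
from st import *
s=bot.snapshot("scene");zoom(s,"s9.png",(220,170),(100,85),7)
```

```text
16.2833 [ 0.5827 -0.0093  0.0657] [1.2744 1.743  3.2162] 0.043845844206884296
y [0.5632 0.8263 0.0013] z [ 0.8263 -0.5632  0.0024]
[-0.0749  0.6975  0.085   1.7857 -0.0886  0.6594  1.0329]
```

View pics/s9.png

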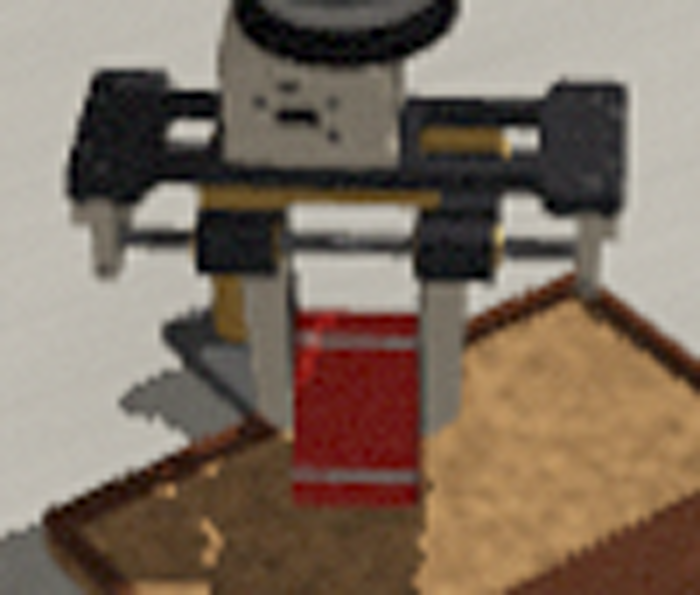

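The stripe spacing shows the tilt is now about 55–60°, and the tray tongue hasn't moved. Carrying on.

Request:
{"name": "servo_tool", "arguments": {"commands": [{"fingers": 3.5, "slide": [0, 0, 0.4], "spin": 0}, {"fingers": 3.5, "slide": [0, 0, 0.4], "spin": 0}, {"fingers": 3.5, "slide": [0, 0, 0.4], "spin": 0}, {"fingers": 3.5, "slide": [0, 0, 0.4], "spin": 0}, {"fingers": 3.5, "slide": [0, 0, 0.4], "spin": 0}, {"fingers": 3.5, "slide": [0, 0, 0.4], "spin": 0}, {"fingers": 3.5, "slide": [0, 0, 0.4], "spin": 0}, {"fingers": 3.5, "slide": [0, 0, 0], "spin": 0}]}}

```text
time: 17.0
tcp_pos: [0.6048, -0.0267, 0.0651]
ee_rot: [0.676, 0.208, 0.675, -0.209]
force: [-0.4, -0.6, -1.7]
grip_width: 0.044
```

Run:
```python
from st import *
s=bot.snapshot("scene");zoom(s,"s10.png",(220,170),(100,85),7)
```

```text
17.0 [ 0.6048 -0.0267  0.0651] [-0.4224 -0.5939 -1.7401] 0.04398335823247174
y [ 0.5641  0.8257 -0.0016] z [ 0.8257 -0.5641  0.0011]
[-0.0451  0.7256  0.0856  1.7169 -0.0849  0.7026  1.0552]
```

View pics/s10.png

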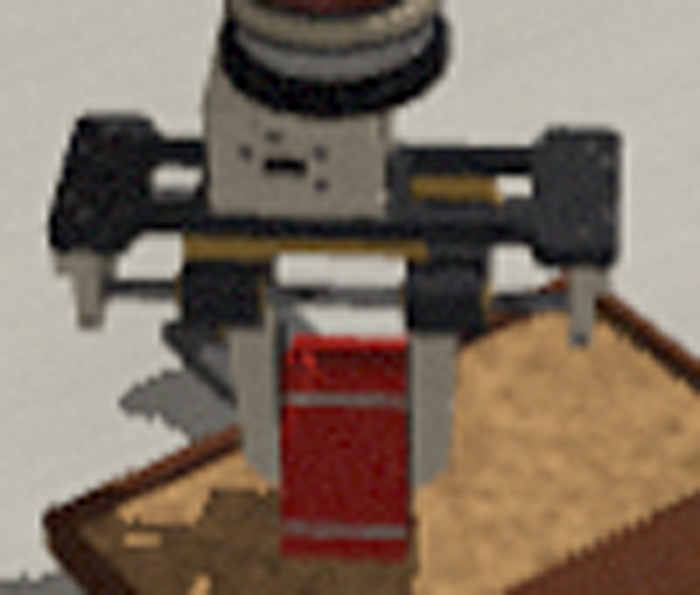

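The top end is now showing, with a recess at about (340,355). The tilt is about 74°, past the balance point. Lowering should square it up.

Request:
{"name": "servo_tool", "arguments": {"commands": [{"fingers": 3.5, "slide": [0.2, 0, 0.3], "spin": 0}, {"fingers": 3.5, "slide": [0.2, 0, 0.3], "spin": 0}, {"fingers": 3.5, "slide": [0.2, 0, 0.3], "spin": 0}, {"fingers": 3.5, "slide": [0.2, 0, 0.2], "spin": 0}, {"fingers": 3.5, "slide": [0.2, 0, 0.2], "spin": 0}, {"fingers": 3.5, "slide": [0, 0, 0], "spin": 0}, {"fingers": 3.5, "slide": [0, 0, 0], "spin": 0}, {"fingers": 3.5, "slide": [0, 0, 0], "spin": 0}]}}

```text
time: 17.72
tcp_pos: [0.6159, -0.0325, 0.0559]
ee_rot: [0.676, 0.208, 0.675, -0.208]
force: [1.0, -3.2, 2.2]
grip_width: 0.0437
```

Run:
```python
from st import *
s=bot.snapshot("scene");zoom(s,"s11.png",(220,170),(100,85),7)
```

```text
17.7167 [ 0.6159 -0.0325  0.0559] [ 1.03   -3.2486  2.2059] 0.04374262546165748
y [0.563  0.8265 0.0004] z [ 0.8265 -0.563   0.0018]
[-0.0322  0.7513  0.0819  1.6899 -0.0857  0.7021  1.066 ]
```

View pics/s11.png

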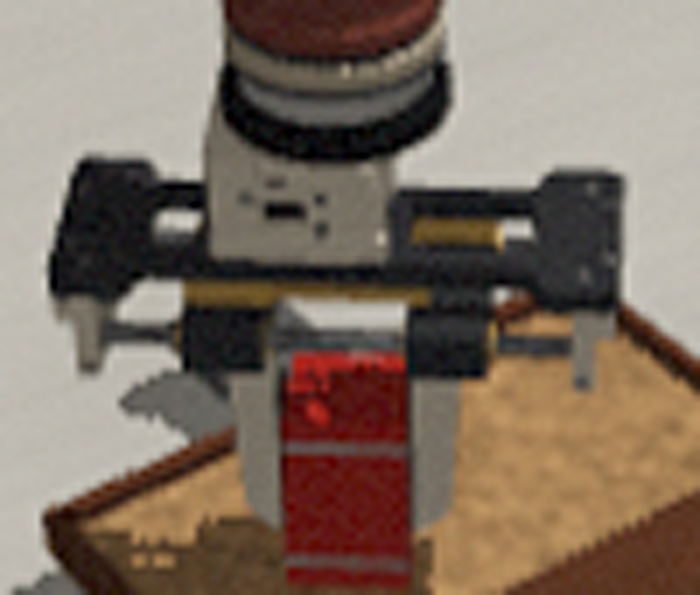

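The stripe spacing gives about 88–90°. Letting go should let it stand flat on its disc end. Then I can back off to see the top.

Request:
{"name": "servo_tool", "arguments": {"commands": [{"fingers": 4.8, "slide": [0, 0, 0], "spin": 0}, {"fingers": 5.8, "slide": [0, 0, 0], "spin": 0}, {"fingers": 6, "slide": [0, 0, 0], "spin": 0}, {"fingers": 6, "slide": [0, 0, 0], "spin": 0}, {"fingers": 6, "slide": [-2, 0, 0], "spin": 0}, {"fingers": 6, "slide": [-3, 0, 0], "spin": 0}, {"fingers": 6, "slide": [-3, 0, 0], "spin": 0}, {"fingers": 6, "slide": [-2, 0, 0], "spin": 0}]}}

```text
time: 18.43
tcp_pos: [0.6158, -0.0314, 0.1581]
ee_rot: [0.677, 0.208, 0.675, -0.208]
force: [-0.7, 0.0, 1.1]
grip_width: 0.0598
```

Run:
```python
from st import *
t=bot.snapshot("top");s=bot.snapshot("scene");zoom(s,"s12.png",(220,150),(110,110),5);zoom(t,"t12.png",(230,130),(100,110),5)
a=cv2.imread("pics/s12.png");b=cv2.imread("pics/t12.png");cv2.imwrite("pics/c12.png",np.hstack([a,b])[:,:800])
```

```text
18.4333 [ 0.6158 -0.0314  0.1581] [-0.6986  0.0329  1.0907] 0.059849965893732204
y [0.5624 0.8269 0.0018] z [ 0.8269 -0.5624  0.0016]
[-0.0433  0.6224  0.0979  1.6061 -0.0729  0.9144  1.0543]
```

View pics/s12.png

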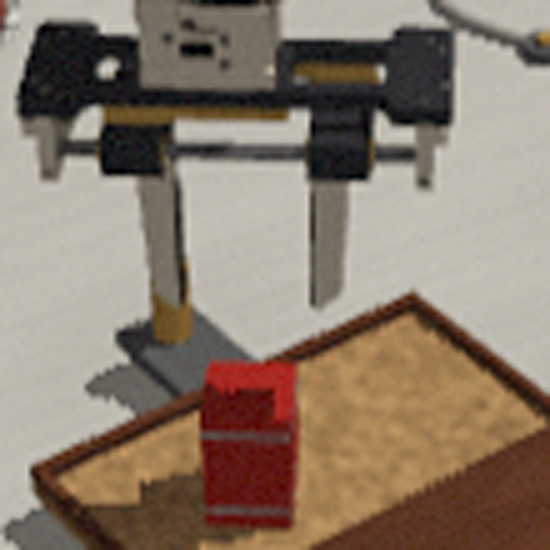

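The spacer stands upright at about (250,445), but the top face is half in shadow and shows no obvious hole. I'll move the arm aside for a clear look.

Request:
{"name": "servo_tool", "arguments": {"commands": [{"fingers": 6, "slide": [-3, 0, -2], "spin": 0}, {"fingers": 6, "slide": [0, 3, -2], "spin": 0}, {"fingers": 6, "slide": [0, 3, -2], "spin": 0}, {"fingers": 6, "slide": [0, 3, -2], "spin": 0}, {"fingers": 6, "slide": [0, 3, -2], "spin": 0}, {"fingers": 6, "slide": [0, 3, -2], "spin": 0}, {"fingers": 6, "slide": [0, 3, -2], "spin": 0}, {"fingers": 6, "slide": [0, 0, 0], "spin": 0}]}}

```text
time: 19.2
tcp_pos: [0.5974, 0.2081, 0.1836]
ee_rot: [0.675, 0.206, 0.68, -0.201]
force: [-0.1, 1.3, 0.4]
grip_width: 0.0602
```

Run:
```python
from st import *
t=bot.snapshot("top");s=bot.snapshot("scene");zoom(s,"s13.png",(240,200),(60,70),10);zoom(t,"t13.png",(240,160),(80,90),6)
```

```text
19.2 [0.5974 0.2081 0.1836] [-0.0923  1.2808  0.39  ] 0.06022790515075547
y [0.551  0.8345 0.0046] z [ 0.8345 -0.551  -0.0083]
[-0.4186  0.6209  0.0913  1.5244 -0.0742  1.0008  0.6831]
```

View pics/s13.png

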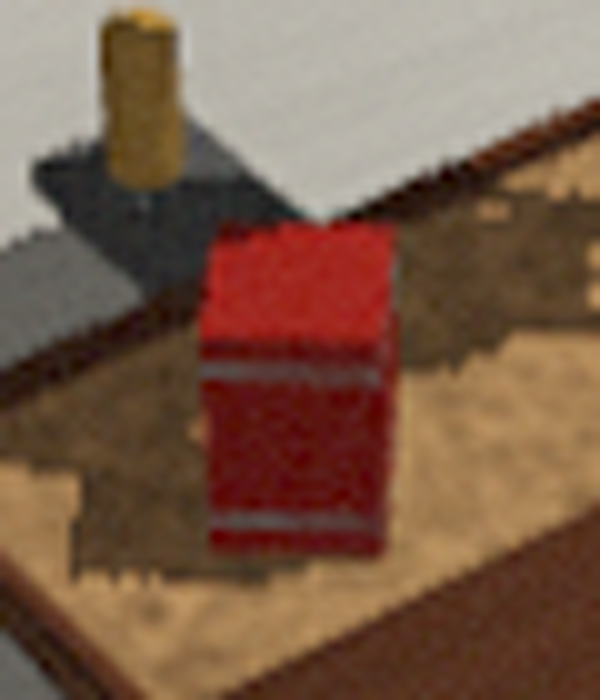

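View pics/t13.png

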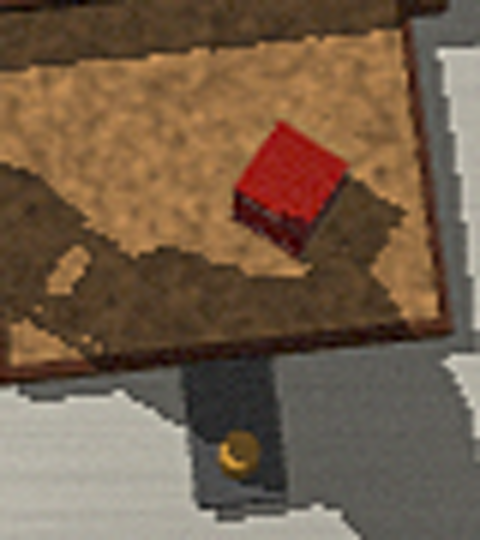

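The clear view settles it. The top face is plain red in both the scene view (300,285 in the zoom) and the top view (291,170). So the grey disc is the blind hole, and my reading of it was wrong; the hole now faces down. I'll lay the spacer back down under control and stand it on the other end.

Run:
```python
from st import *
t=bot.snapshot("top")
C=[(283,120),(348,165),(300,222),(235,185)]
W=np.array([plane(t,240+a/6-.4,160+b/6-.4,.100) for a,b in C]);print(W,W.mean(0),[np.linalg.norm(W[i]-W[i-1]) for i in range(4)])
k=plane(t,240+239/6-.4,160+452/6-.4,.078);print("knob",k)
c=W.mean(0); c[2]=.064
print("slide",T.T@(c-o["tcp_pos"])*100)
e=W[0]+W[3]-W[1]-W[2];print(np.degrees(np.arctan2(e[1],e[0])))
```

```text
19.3 [0.599  0.1984 0.1839] [-0.2759 -1.2494 -0.8018] 0.06019127106554357
y [ 0.5585  0.8295 -0.0018] z [ 0.8295 -0.5585 -0.0029]
[-0.4124  0.6194  0.0998  1.5275 -0.0702  1.0014  0.6852]
[[ 0.6416 -0.0258  0.1   ]
 [ 0.6167 -0.0594  0.1   ]
 [ 0.5863 -0.0334  0.1   ]
 [ 0.6067  0.0002  0.1   ]] [ 0.6128 -0.0296  0.1   ] [np.float64(0.04351676610837812), np.float64(0.041835345826131555), np.float64(0.039980667210172426), np.float64(0.039305089336189425)]
knob [0.4687 0.0004 0.078 ]
slide [ 11.9784 -18.1128  13.9151]
56.009929089519375
```

Run:
```python
from st import *
t=bot.snapshot("top");s=bot.snapshot("scene");a=np.load("t3.npy");b=np.load("s3.npy")
def sh(A,B,r):
    x,y,w,h=r
    g=lambda i:np.float32(cv2.cvtColor(i,cv2.COLOR_RGB2GRAY)[y:y+h,x:x+w])
    return cv2.phaseCorrelate(g(A),g(B),cv2.createHanningWindow((w,h),cv2.CV_32F))
print("right rim corner",sh(a,t["image"],(296,190,30,36)))
print("scene right tray corner",sh(b,s["image"],(285,195,50,30)))
print("scene knob",sh(b,s["image"],(238,190,30,40)))
A=np.hstack([cv2.resize(i[215:250,260:325,::-1],None,fx=6,fy=6,interpolation=cv2.INTER_NEAREST) for i in(a,t["image"])])
B=np.hstack([cv2.resize(i[185:250,235:300,::-1],None,fx=6,fy=6,interpolation=cv2.INTER_NEAREST) for i in(b,s["image"])])
cv2.imwrite("pics/cmp.png",np.vstack([A,B])[:600])
```

```text
19.35 [0.5997 0.1955 0.1842] [-0.6676 -1.1256  0.8499] 0.060080335831218745
y [ 0.5618  0.8273 -0.0028] z [ 0.8273 -0.5618 -0.0014]
[-0.4103  0.6188  0.1023  1.528  -0.0697  1.0015  0.6852]
right rim corner ((-0.48788004789797057, -2.015405211066426), 0.49900304564723263)
scene right tray corner ((1.0035148574075805, 0.9190564052515722), 1.157843403816223)
scene knob ((0.7247646111512935, 0.997944535489971), 0.520311667919159)
```

View pics/cmp.png

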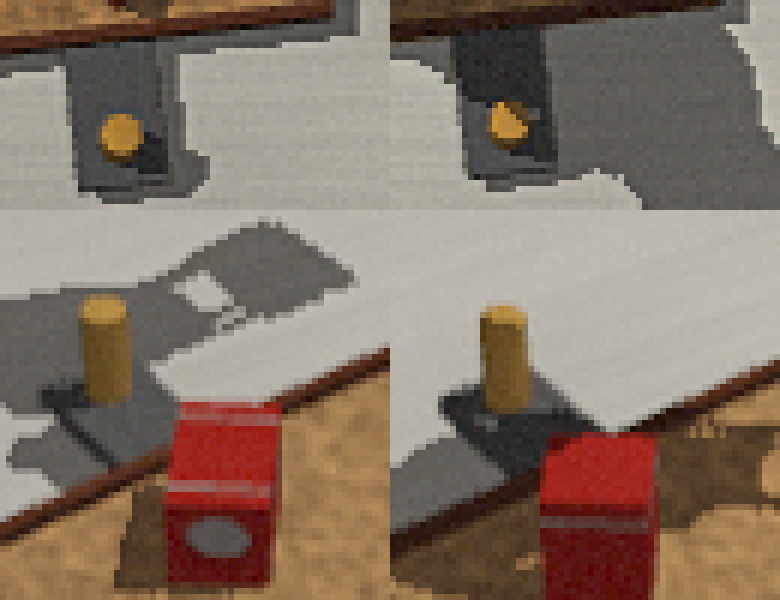

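The tray has been pushed in about 2 px, roughly 6 mm, by the earlier drag. Tipping the spacer back towards the robot pushes the tray outwards; I'll check it again after that and pull it back to the stop if needed.

Request:
{"name": "servo_tool", "arguments": {"commands": [{"fingers": 6, "slide": [0, -3.2, 2.4], "spin": 0}, {"fingers": 6, "slide": [0, -3.2, 2.4], "spin": 0}, {"fingers": 6, "slide": [0, -3.2, 2.4], "spin": 0}, {"fingers": 6, "slide": [0, -3.2, 2.4], "spin": 0}, {"fingers": 6, "slide": [0, -2.6, 2.2], "spin": 0}, {"fingers": 6, "slide": [0, -2.5, 2.0], "spin": 0}, {"fingers": 6, "slide": [3, 0, 0], "spin": 0}, {"fingers": 6, "slide": [0, 0, 0], "spin": 0}], "grip_force": 4}}

```text
time: 20.12
tcp_pos: [0.6104, -0.0358, 0.1518]
ee_rot: [0.672, 0.21, 0.677, -0.213]
force: [-1.4, 0.8, -1.0]
grip_width: 0.0601
```

Run:
```python
from st import *
print("slide",T.T@(np.array([.614,-.031,.064])-o["tcp_pos"])*100)
```

```text
20.1167 [ 0.6104 -0.0358  0.1518] [-1.3944  0.8445 -1.0099] 0.06008217670987076
y [ 0.5703  0.8214 -0.0065] z [ 0.8214 -0.5704 -0.0057]
[-0.0395  0.6271  0.1012  1.6181 -0.0721  0.9084  1.0512]
slide [8.7765 0.6562 0.0682]
```

Request:
{"name": "servo_tool", "arguments": {"commands": [{"fingers": 6, "slide": [2.5, 0.3, 0], "spin": 0}, {"fingers": 6, "slide": [2.5, 0, 0], "spin": 0}, {"fingers": 6, "slide": [2.5, 0, 0], "spin": 0}, {"fingers": 6, "slide": [1.2, 0, 0], "spin": 0}, {"fingers": 6, "slide": [0, 0, 0], "spin": 0}, {"fingers": 3.5, "slide": [0, 0, 0], "spin": 0}, {"fingers": 3.5, "slide": [0, 0, 0], "spin": 0}, {"fingers": 3.5, "slide": [0, 0, 0], "spin": 0}]}}

```text
time: 20.78
tcp_pos: [0.6162, -0.0296, 0.0706]
ee_rot: [0.677, 0.208, 0.675, -0.209]
force: [-1.4, -2.7, 1.4]
grip_width: 0.0446
```

Request:
{"name": "servo_tool", "arguments": {"commands": [{"fingers": 3.5, "slide": [0, 0, 0], "spin": 0}, {"fingers": 3.5, "slide": [0, 0, 0], "spin": 0}, {"fingers": 3.5, "slide": [-0.2, 0, -0.6], "spin": 0}, {"fingers": 3.5, "slide": [-0.2, 0, -0.8], "spin": 0}, {"fingers": 3.5, "slide": [-0.1, 0, -0.8], "spin": 0}, {"fingers": 3.5, "slide": [0, 0, -0.8], "spin": 0}, {"fingers": 3.5, "slide": [0.2, 0, -0.8], "spin": 0}, {"fingers": 3.5, "slide": [0.3, 0, -0.8], "spin": 0}]}}

```text
time: 21.45
tcp_pos: [0.5779, -0.0009, 0.0691]
ee_rot: [0.677, 0.208, 0.675, -0.208]
force: [1.9, -2.9, 4.7]
grip_width: 0.044
```

Run:
```python
from st import *
s=bot.snapshot("scene");zoom(s,"s14.png",(210,160),(110,90),7)
```

```text
21.45 [ 0.5779 -0.0009  0.0691] [ 1.9236 -2.9049  4.728 ] 0.04395896835958905
y [0.5619 0.8272 0.0012] z [ 0.8272 -0.5619  0.0021]
[-0.09    0.687   0.0853  1.7973 -0.088   0.6586  1.0196]
```

View pics/s14.png

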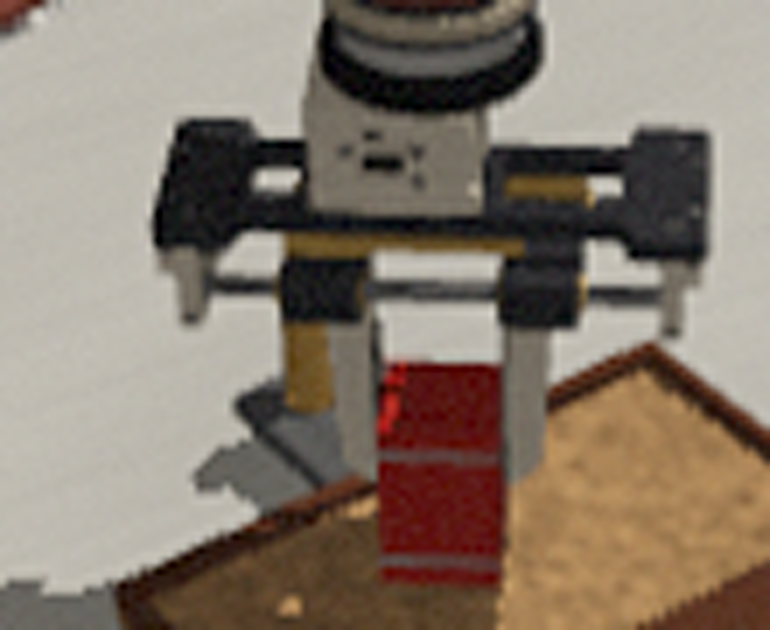

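The spacer slid upright instead of tipping: stripe spacing and top-face height both say about vertical. Pushing high with an open finger tips it with less friction needed. I'll open wide, rise and push it over towards tool +y, where there is room in the tray.

Request:
{"name": "servo_tool", "arguments": {"commands": [{"fingers": 5, "slide": [0, 0, 0], "spin": 0}, {"fingers": 9.2, "slide": [0, 0, 0], "spin": 0}, {"fingers": 9.2, "slide": [0, 0, 0], "spin": 0}, {"fingers": 9.2, "slide": [-0.8, 0, 0], "spin": 0}, {"fingers": 9.2, "slide": [-0.8, 0, 0], "spin": 0}, {"fingers": 9.2, "slide": [-0.6, 0, 0], "spin": 0}, {"fingers": 9.2, "slide": [0, 0.8, 0], "spin": 0}, {"fingers": 9.2, "slide": [0, 0.8, 0], "spin": 0}]}}

```text
time: 22.17
tcp_pos: [0.5876, 0.0116, 0.0916]
ee_rot: [0.676, 0.209, 0.675, -0.208]
force: [-0.1, -0.8, -0.4]
grip_width: 0.0901
```

Request:
{"name": "servo_tool", "arguments": {"commands": [{"fingers": 9.2, "slide": [0, 0.6, 0], "spin": 0}, {"fingers": 9.2, "slide": [0, 0.6, 0], "spin": 0}, {"fingers": 9.2, "slide": [0, 0.6, 0], "spin": 0}, {"fingers": 9.2, "slide": [0, 0.6, 0], "spin": 0}, {"fingers": 9.2, "slide": [0, 0.6, 0], "spin": 0}, {"fingers": 9.2, "slide": [0, 0.4, 0], "spin": 0}, {"fingers": 9.2, "slide": [0, 0, 0], "spin": 0}, {"fingers": 9.2, "slide": [0, 0, 0], "spin": 0}]}}

```text
time: 22.83
tcp_pos: [0.6059, 0.0407, 0.0903]
ee_rot: [0.676, 0.208, 0.676, -0.208]
force: [-0.5, -0.3, 0.0]
grip_width: 0.0919
```

Run:
```python
from st import *
s=bot.snapshot("scene");zoom(s,"s15.png",(200,150),(120,100),6)
```

```text
22.8333 [0.6059 0.0407 0.0903] [-0.4783 -0.3139  0.0303] 0.09188269170844265
y [0.562  0.8272 0.0006] z [ 0.8272 -0.562  -0.0005]
[-0.1611  0.6938  0.0962  1.6939 -0.0906  0.7583  0.9529]
```

View pics/s15.png

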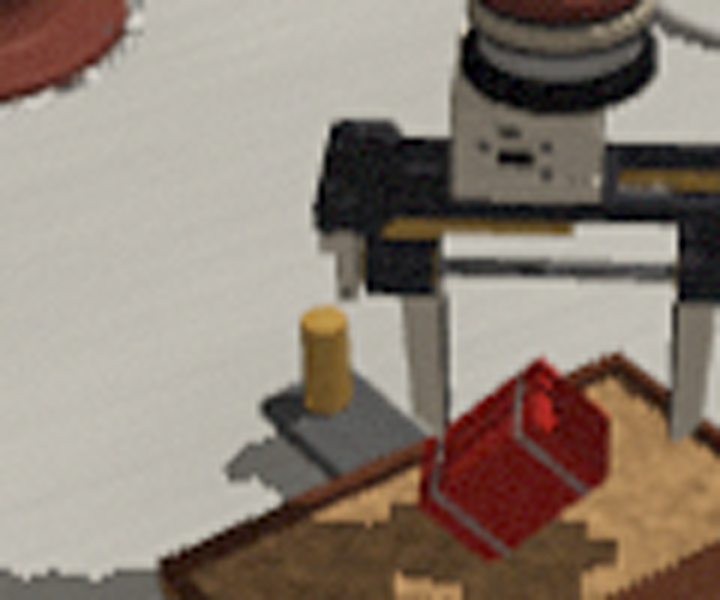

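It is tipping over and caught mid-fall at about 45°. Rising clear and letting it settle.

Request:
{"name": "servo_tool", "arguments": {"commands": [{"fingers": 9.2, "slide": [0, 0.3, 0], "spin": 0}, {"fingers": 9.2, "slide": [0, 0.2, 0], "spin": 0}, {"fingers": 9.2, "slide": [-2, 0, 0], "spin": 0}, {"fingers": 9.2, "slide": [-3, 0, 0], "spin": 0}, {"fingers": 9.2, "slide": [-2, -3, -2], "spin": 0}, {"fingers": 6, "slide": [0, -3, -2], "spin": 0}, {"fingers": 6, "slide": [0, -2, -2], "spin": 0}, {"fingers": 6, "slide": [0, 0, -2], "spin": 0}]}}

```text
time: 23.55
tcp_pos: [0.4943, 0.0181, 0.1612]
ee_rot: [0.675, 0.21, 0.675, -0.212]
force: [-0.7, 0.8, 0.9]
grip_width: 0.0764
```

Run:
```python
from st import *
t=bot.snapshot("top");s=bot.snapshot("scene");zoom(s,"s16.png",(210,150),(120,100),6);zoom(t,"t16.png",(220,140),(110,110),5)
b=np.load("s3.npy")
def sh(A,B,r):
    x,y,w,h=r
    g=lambda i:np.float32(cv2.cvtColor(i,cv2.COLOR_RGB2GRAY)[y:y+h,x:x+w])
    return cv2.phaseCorrelate(g(A),g(B),cv2.createHanningWindow((w,h),cv2.CV_32F))
print("scene right tray corner",sh(b,s["image"],(285,195,50,30)),sh(b,s["image"],(238,190,30,40)))
```

```text
23.55 [0.4943 0.0181 0.1612] [-0.702   0.8096  0.9348] 0.07639363917175564
y [ 0.5688  0.8225 -0.0031] z [ 0.8225 -0.5688  0.0003]
[-0.1628  0.4522  0.1144  1.9384 -0.0689  0.7564  0.9562]
scene right tray corner ((1.5448662499719994, 0.8233438764006173), 0.8139956900278728) ((0.5177816927056842, 0.38589144101942097), 0.3652255098025004)
```

View pics/s16.png

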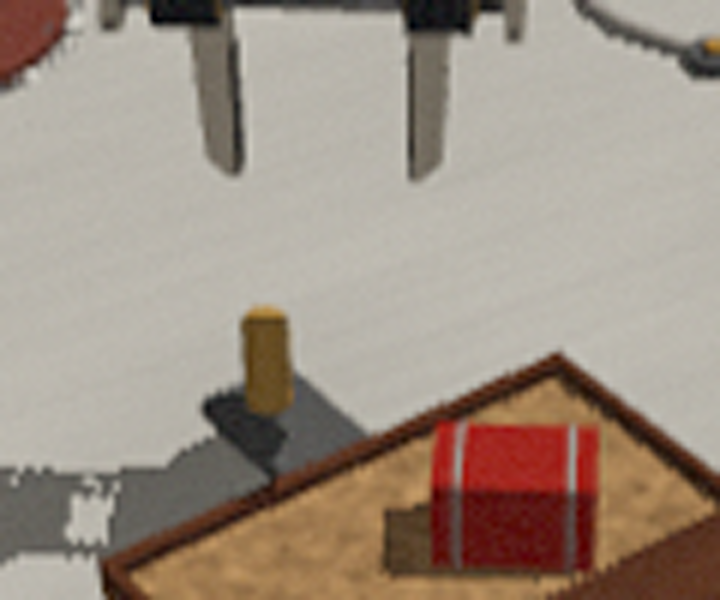

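View pics/t16.png

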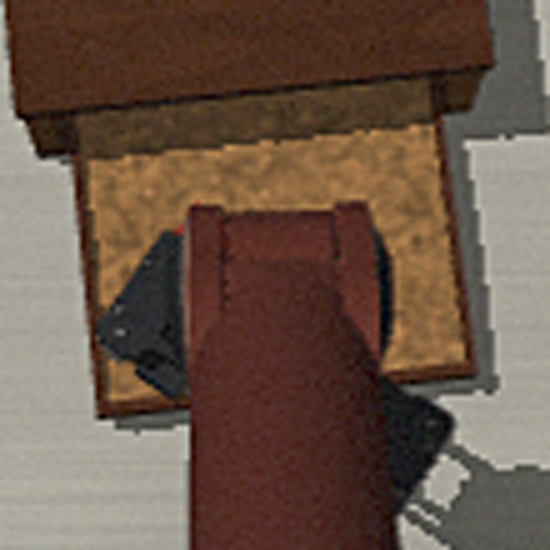

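The spacer lies flat again with its hole end to the left in the scene view, at about (435,500). The tray is still about 6 mm in, with the knob at (266,315). I'll pull it back to the stop before picking up; the knob is round, so the present jaw angle works.

Run:
```python
from st import *
s=bot.snapshot("scene")
p=plane(s,254.3-.4,202.3-.4,.078);q=plane(s,210+254/6-.4,180+127/6-.6,.078);print(p,q,p-q)
k=np.array([.4635,-.0015,.078])+p-q;k[2]=.046;print(k,"slide",T.T@(k-o["tcp_pos"])*100)
```

```text
23.65 [0.4945 0.0239 0.161 ] [0.5924 0.1511 0.7766] 0.06826822212306569
y [ 0.5617  0.8273 -0.0003] z [ 0.8273 -0.5617 -0.0029]
[-0.1671  0.4533  0.108   1.9369 -0.071   0.7574  0.9561]
[0.4675 0.0028 0.078 ] [0.4592 0.0011 0.078 ] [0.0083 0.0017 0.    ]
[0.4718 0.0002 0.046 ] slide [11.5006 -3.2311 -0.5077]
```

Request:
{"name": "servo_tool", "arguments": {"commands": [{"fingers": 6, "slide": [0, -1.6, -0.3], "spin": 0}, {"fingers": 6, "slide": [0, -1.6, -0.2], "spin": 0}, {"fingers": 6, "slide": [3, 0, 0], "spin": 0}, {"fingers": 6, "slide": [3, 0, 0], "spin": 0}, {"fingers": 6, "slide": [3, 0, 0], "spin": 0}, {"fingers": 6, "slide": [2.3, 0, 0], "spin": 0}, {"fingers": 6, "slide": [0, 0, 0], "spin": 0}, {"fingers": 1.5, "slide": [0, 0, 0], "spin": 0}], "grip_force": 20}}

```text
time: 24.37
tcp_pos: [0.4761, -0.0012, 0.0468]
ee_rot: [0.675, 0.208, 0.676, -0.208]
force: [-0.3, 0.2, -0.8]
grip_width: 0.0567
```

Request:
{"name": "servo_tool", "arguments": {"commands": [{"fingers": 1.5, "slide": [0, 0, 0], "spin": 0}, {"fingers": 1.5, "slide": [0, 0, 0], "spin": 0}, {"fingers": 1.5, "slide": [0, 0, 0], "spin": 0}, {"fingers": 1.5, "slide": [0, -0.3, -0.4], "spin": 0}, {"fingers": 1.5, "slide": [0, -0.3, -0.4], "spin": 0}, {"fingers": 1.5, "slide": [0, -0.3, -0.4], "spin": 0}, {"fingers": 1.5, "slide": [0, -0.3, -0.4], "spin": 0}, {"fingers": 1.5, "slide": [0, 0, 0], "spin": 0}]}}

```text
time: 25.03
tcp_pos: [0.4609, 0.0001, 0.0486]
ee_rot: [0.68, 0.209, 0.672, -0.205]
force: [8.1, 5.1, -4.6]
grip_width: 0.0221
```

Back at the stop: x 0.461 with 8–10 N reaction. Releasing, rising and turning the jaws 90° for the spacer.

Request:
{"name": "servo_tool", "arguments": {"commands": [{"fingers": 1.5, "slide": [0, 0.5, 0.6], "spin": 0}, {"fingers": 6, "slide": [0, 0, 0], "spin": 0}, {"fingers": 6, "slide": [0, 0, 0], "spin": 0}, {"fingers": 6, "slide": [0, 0, 0], "spin": 0}, {"fingers": 6, "slide": [-3, 0, 0], "spin": 0}, {"fingers": 6, "slide": [-4, 0, 0], "spin": 0}, {"fingers": 6, "slide": [-4, 0, 0], "spin": 0.12}, {"fingers": 6, "slide": [0, 0, 0], "spin": 0.12}]}}

```text
time: 25.7
tcp_pos: [0.4666, -0.002, 0.1636]
ee_rot: [0.649, 0.292, 0.641, -0.288]
force: [-0.1, 0.5, -0.2]
grip_width: 0.0587
```

Request:
{"name": "servo_tool", "arguments": {"commands": [{"fingers": 6, "slide": [0, 0, 0], "spin": 0.12}, {"fingers": 6, "slide": [0, 0, 0], "spin": 0.12}, {"fingers": 6, "slide": [0, 0, 0], "spin": 0.12}, {"fingers": 6, "slide": [0, 0, 0], "spin": 0.12}, {"fingers": 6, "slide": [0, 0, 0], "spin": 0.12}, {"fingers": 6, "slide": [0, 0, 0], "spin": 0.12}, {"fingers": 6, "slide": [0, 0, 0], "spin": 0.12}, {"fingers": 6, "slide": [0, 0, 0], "spin": 0.12}]}}

```text
time: 26.37
tcp_pos: [0.4619, -0.0016, 0.1573]
ee_rot: [-0.438, -0.554, -0.439, 0.556]
force: [0.3, 0.4, 0.5]
grip_width: 0.06
```

Run:
```python
from st import *
t=bot.snapshot("top");s=bot.snapshot("scene");zoom(s,"s17.png",(230,170),(100,85),7);zoom(t,"t17.png",(220,140),(110,110),5)
```

```text
26.3667 [ 0.4619 -0.0016  0.1573] [0.298  0.4108 0.506 ] 0.060022753134665756
y [ 0.9728 -0.2318 -0.0018] z [-0.2318 -0.9728  0.0007]
[-0.3752  0.4453  0.4675  2.0336 -0.2952  0.729   0.0418]
```

View pics/s17.png

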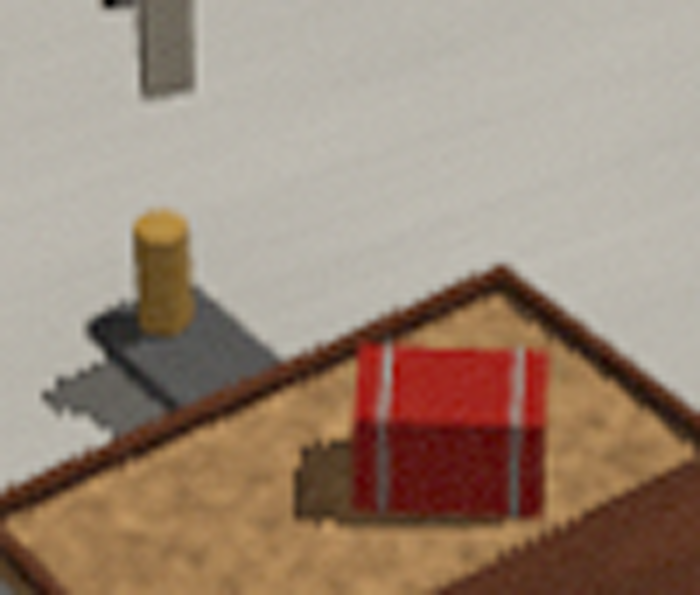

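View pics/t17.png

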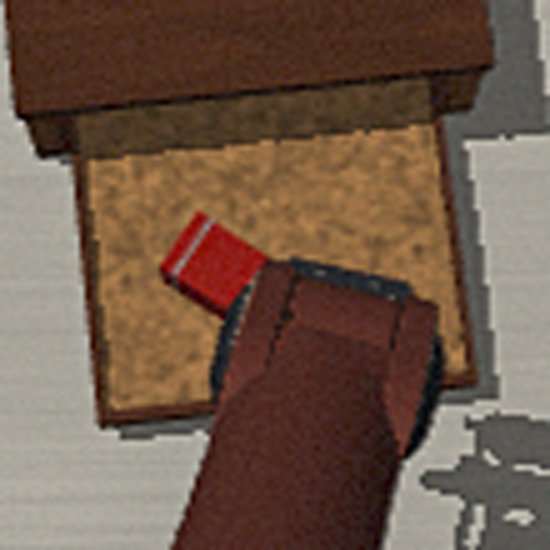

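Knob back to about (253,201.7) in the scene view. The spacer's top face has corners at (360,347), (550,348), (545,425) and (355,420) in the scene zoom, and its plain end is at (163–203, 212–265) in the top zoom.

Run:
```python
from st import *
t=bot.snapshot("top");s=bot.snapshot("scene")
W=np.array([plane(s,230+a/7-.4,170+b/7-.4,.074) for a,b in[(360,347),(550,348),(545,425),(355,420)]]);print(W,W.mean(0),[np.linalg.norm(W[i]-W[i-1]) for i in range(4)])
ax=W[1]+W[2]-W[0]-W[3];print("toward plain, scene",np.degrees(np.arctan2(ax[1],ax[0])))
V=np.array([plane(t,220+a/5-.4,140+b/5-.4,.074) for a,b in[(203,212),(163,268)]]);print("plain end corners",V)
n=V[0]-V[1];n=np.array([-n[1],n[0],0])/np.linalg.norm(n);print(n,np.degrees(np.arctan2(n[1],n[0])),np.linalg.norm(V[0]-V[1]))
c=V.mean(0)-.035*n;print("centre top",c)
b=np.load("s3.npy")
def sh(A,B,r):
    x,y,w,h=r
    g=lambda i:np.float32(cv2.cvtColor(i,cv2.COLOR_RGB2GRAY)[y:y+h,x:x+w])
    return cv2.phaseCorrelate(g(A),g(B),cv2.createHanningWindow((w,h),cv2.CV_32F))
print(sh(b,s["image"],(285,195,40,20)),sh(b,s["image"],(238,190,30,40)))
print(plane(s,252.6,201.1,.078)-plane(s,210+254/6-.4,180+127/6-.6,.078))
```

```text
26.4667 [ 0.462  -0.0015  0.1572] [-0.7471  0.5273 -0.0183] 0.0601408887823719
y [ 0.9742 -0.2256 -0.0017] z [-0.2256 -0.9742  0.0012]
[-0.3754  0.4456  0.467   2.0333 -0.2943  0.7288  0.0467]
[[0.5674 0.0295 0.074 ]
 [0.6045 0.0892 0.074 ]
 [0.6411 0.063  0.074 ]
 [0.6032 0.0062 0.074 ]] [0.604 0.047 0.074] [np.float64(0.04272988593206862), np.float64(0.07036743115357955), np.float64(0.045000527414639536), np.float64(0.06829538076108027)]
toward plain, scene 57.204962811181474
plain end corners [[0.6418 0.0587 0.074 ]
 [0.6052 0.0847 0.074 ]]
[0.5792 0.8152 0.    ] 54.60623903652544 0.04496965177059747
centre top [0.6032 0.0432 0.074 ]
((0.6241817650229606, 0.11493163343385504), 1.0049728852510453) ((0.36060772334792546, 0.9715568589409891), 0.8480557429790497)
[0.0032 0.0004 0.    ]
```

Request:
{"name": "servo_tool", "arguments": {"commands": [{"fingers": 6, "slide": [0, 0, 0], "spin": 0.12}, {"fingers": 6, "slide": [0, 0, 0], "spin": 0.12}, {"fingers": 6, "slide": [0, 0, 0], "spin": 0.12}, {"fingers": 6, "slide": [0, 2.3, -2.4], "spin": 0}, {"fingers": 6, "slide": [0, 2.3, -2.4], "spin": 0}, {"fingers": 6, "slide": [0, 2.3, -2.4], "spin": 0}, {"fingers": 6, "slide": [0, 2.2, -2.4], "spin": 0}, {"fingers": 6, "slide": [3, 0, 0], "spin": 0}], "grip_force": 8}}

```text
time: 27.23
tcp_pos: [0.6027, 0.0302, 0.1321]
ee_rot: [0.339, 0.628, 0.333, -0.616]
force: [1.1, 0.9, 0.1]
grip_width: 0.0601
```

Request:
{"name": "servo_tool", "arguments": {"commands": [{"fingers": 6, "slide": [2, 0, 0], "spin": 0}, {"fingers": 6, "slide": [0, 0, 0], "spin": 0}, {"fingers": 6, "slide": [0, 0, 0], "spin": 0}, {"fingers": 6, "slide": [0, 0, 0], "spin": 0}, {"fingers": 6, "slide": [0, 0, 0], "spin": 0}, {"fingers": 6, "slide": [0, 0, 0], "spin": 0}, {"fingers": 6, "slide": [0, 0, 0], "spin": 0}, {"fingers": 6, "slide": [0, 0, 0], "spin": 0}]}}

```text
time: 27.9
tcp_pos: [0.5924, 0.0285, 0.1085]
ee_rot: [0.334, 0.624, 0.334, -0.623]
force: [0.1, 0.1, 0.3]
grip_width: 0.0599
```

Run:
```python
from st import *
print("slide",T.T@(np.array([.591,.027,.036])-o["tcp_pos"])*100,"yaw",np.degrees(np.arctan2(T[1,1],T[0,1])))
```

```text
27.9 [0.5924 0.0285 0.1085] [0.0939 0.0866 0.2741] 0.05991497974206749
y [ 0.8327 -0.5537  0.001 ] z [-0.5537 -0.8327 -0.001 ]
[-0.3922  0.7005  0.5102  1.7309 -0.443   0.8256 -0.2638]
slide [ 7.2507 -0.0426  0.2048] yaw -33.619435458167395
```

Request:
{"name": "servo_tool", "arguments": {"commands": [{"fingers": 6, "slide": [2.5, 0, 0.2], "spin": 0}, {"fingers": 6, "slide": [2.5, 0, 0], "spin": 0}, {"fingers": 6, "slide": [2, 0, 0], "spin": 0}, {"fingers": 6, "slide": [0, 0, 0], "spin": 0}, {"fingers": 3.5, "slide": [0, 0, 0], "spin": 0}, {"fingers": 3.5, "slide": [0, 0, 0], "spin": 0}, {"fingers": 3.5, "slide": [0, 0, 0], "spin": 0}, {"fingers": 3.5, "slide": [0, 0, 0], "spin": 0}]}}

```text
time: 28.57
tcp_pos: [0.5922, 0.0266, 0.0393]
ee_rot: [0.335, 0.624, 0.333, -0.622]
force: [-0.7, 0.3, 2.1]
grip_width: 0.0445
```

Request:
{"name": "servo_tool", "arguments": {"commands": [{"fingers": 3.5, "slide": [0, 0, 0], "spin": 0}, {"fingers": 3.5, "slide": [0, 0, 0], "spin": 0}, {"fingers": 3.5, "slide": [-1, 0, 0], "spin": 0}, {"fingers": 3.5, "slide": [-1, 0, 0], "spin": 0}, {"fingers": 3.5, "slide": [-1, 0, 0], "spin": 0}, {"fingers": 3.5, "slide": [-1, 0, 0], "spin": 0}, {"fingers": 3.5, "slide": [-0.8, 0, 0], "spin": 0}, {"fingers": 3.5, "slide": [0, 0, 0], "spin": 0}]}}

```text
time: 29.23
tcp_pos: [0.5923, 0.0266, 0.0879]
ee_rot: [0.335, 0.624, 0.333, -0.622]
force: [0.2, 0.8, -2.9]
grip_width: 0.0439
```

Request:
{"name": "servo_tool", "arguments": {"commands": [{"fingers": 3.5, "slide": [0, 0, 0], "spin": 0}, {"fingers": 3.5, "slide": [0, 0, 0], "spin": 0}, {"fingers": 3.5, "slide": [0, 0, 0], "spin": 0}, {"fingers": 3.5, "slide": [0, 0, 0], "spin": 0}, {"fingers": 3.5, "slide": [0, 0, 0], "spin": 0}, {"fingers": 3.5, "slide": [0, 0, 0], "spin": 0}, {"fingers": 3.5, "slide": [0, 0, 0], "spin": 0}, {"fingers": 3.5, "slide": [0, 0, 0], "spin": 0}], "grip_force": 3.2}}

```text
time: 29.9
tcp_pos: [0.591, 0.0266, 0.0854]
ee_rot: [-0.334, -0.623, -0.334, 0.623]
force: [-0.5, 1.0, -3.5]
grip_width: 0.0442
```

Run:
```python
from st import *
s=bot.snapshot("scene");zoom(s,"s18.png",(230,150),(110,100),6)
```

```text
29.9 [0.591  0.0266 0.0854] [-0.5294  1.0319 -3.4641] 0.044234476269809773
y [ 0.8326 -0.5539  0.0002] z [-0.5539 -0.8326  0.0002]
[-0.3784  0.7288  0.4915  1.7519 -0.4636  0.7785 -0.2436]
```

View pics/s18.png

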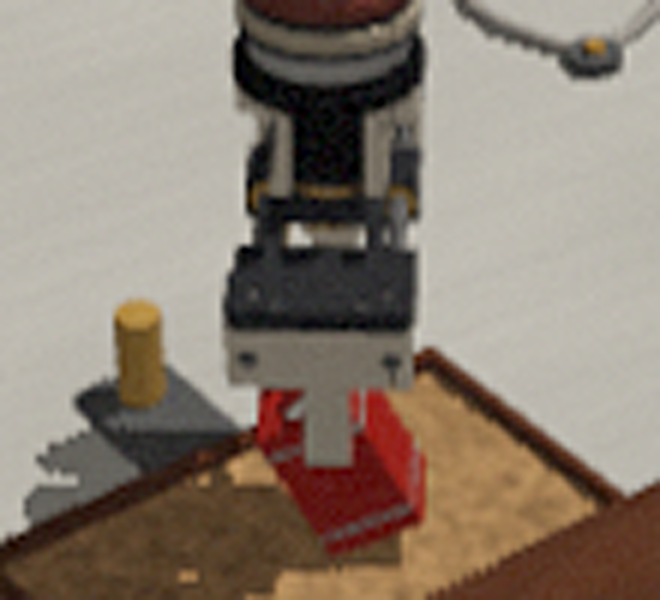

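The tilt is about 62° (long edge from (262,440) to (328,550)), with the hole end up. Touching down and easing over towards the plain end.

Request:
{"name": "servo_tool", "arguments": {"commands": [{"fingers": 3.5, "slide": [0.6, 0, 0], "spin": 0}, {"fingers": 3.5, "slide": [0.6, 0, 0], "spin": 0}, {"fingers": 3.5, "slide": [0.2, 0, -0.3], "spin": 0}, {"fingers": 3.5, "slide": [0, 0, -0.4], "spin": 0}, {"fingers": 3.5, "slide": [0, 0, -0.4], "spin": 0}, {"fingers": 3.5, "slide": [0, 0, -0.4], "spin": 0}, {"fingers": 3.5, "slide": [0, 0, -0.4], "spin": 0}, {"fingers": 3.5, "slide": [0, 0, 0], "spin": 0}], "grip_force": 3}}

```text
time: 30.62
tcp_pos: [0.6018, 0.0441, 0.071]
ee_rot: [0.334, 0.623, 0.335, -0.623]
force: [1.1, -0.1, -2.7]
grip_width: 0.0439
```

Run:
```python
from st import *
s=bot.snapshot("scene");zoom(s,"s19.png",(230,150),(110,100),6)
```

```text
30.6167 [0.6018 0.0441 0.071 ] [ 1.0507 -0.0954 -2.6544] 0.04393870025191076
y [ 0.8336 -0.5524 -0.0005] z [-0.5524 -0.8336 -0.0004]
[-0.395   0.7625  0.4817  1.7265 -0.4776  0.7719 -0.2636]
```

View pics/s19.png

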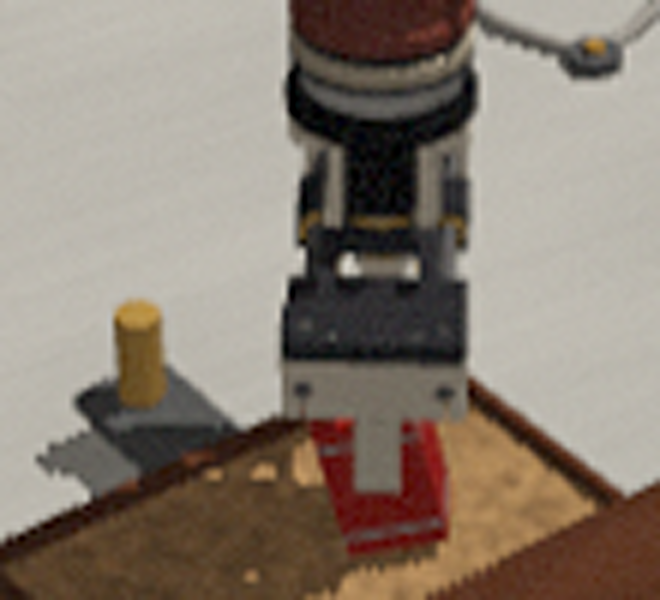

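Now about 75°. Lowering and moving over to bring the plain end flat, then releasing to let it settle.

Request:
{"name": "servo_tool", "arguments": {"commands": [{"fingers": 3.5, "slide": [0.2, 0, -0.3], "spin": 0}, {"fingers": 3.5, "slide": [0.2, 0, -0.3], "spin": 0}, {"fingers": 3.5, "slide": [0.2, 0, -0.3], "spin": 0}, {"fingers": 3.5, "slide": [0.2, 0, -0.3], "spin": 0}, {"fingers": 3.5, "slide": [0.1, 0, -0.1], "spin": 0}, {"fingers": 3.5, "slide": [0, 0, 0], "spin": 0}, {"fingers": 3.5, "slide": [0, 0, 0], "spin": 0}, {"fingers": 3.5, "slide": [0, 0, 0], "spin": 0}]}}

```text
time: 31.33
tcp_pos: [0.6089, 0.0539, 0.0627]
ee_rot: [0.334, 0.624, 0.334, -0.623]
force: [-0.7, 3.0, 3.2]
grip_width: 0.0442
```

Run:
```python
from st import *
s=bot.snapshot("scene");zoom(s,"s20.png",(230,150),(110,100),6)
```

```text
31.3333 [0.6089 0.0539 0.0627] [-0.7014  3.0051  3.2097] 0.04417925810871899
y [ 0.8327 -0.5537 -0.    ] z [-0.5537 -0.8327 -0.0009]
[-0.4044  0.7829  0.4774  1.709  -0.4857  0.7694 -0.2774]
```

View pics/s20.png

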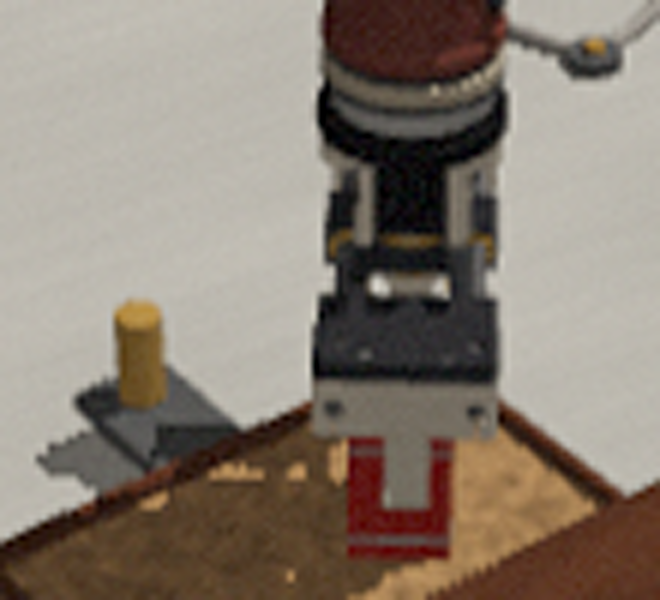

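The spacer's sides at (350,…555) now look vertical, and the knob is unchanged at (139,310). Opening briefly so it settles flat, then gripping firmly.

Request:
{"name": "servo_tool", "arguments": {"commands": [{"fingers": 5, "slide": [0, 0, 0], "spin": 0}, {"fingers": 5.5, "slide": [0, 0, 0], "spin": 0}, {"fingers": 5.5, "slide": [0, 0, 0], "spin": 0}, {"fingers": 5.5, "slide": [0, 0, 0], "spin": 0}, {"fingers": 5.5, "slide": [0, 0, 0], "spin": 0}, {"fingers": 3.5, "slide": [0, 0, 0], "spin": 0}, {"fingers": 3.5, "slide": [0, 0, 0], "spin": 0}, {"fingers": 3.5, "slide": [0, 0, 0], "spin": 0}], "grip_force": 25}}

```text
time: 32.05
tcp_pos: [0.6086, 0.0533, 0.0626]
ee_rot: [-0.334, -0.623, -0.334, 0.623]
force: [0.6, 0.2, 0.3]
grip_width: 0.0438
```

Request:
{"name": "servo_tool", "arguments": {"commands": [{"fingers": 3.5, "slide": [0, 0, 0], "spin": 0}, {"fingers": 3.5, "slide": [0, 0, 0], "spin": 0}, {"fingers": 3.5, "slide": [0, 0, 0], "spin": 0}, {"fingers": 3.5, "slide": [-1, 0, 0], "spin": 0}, {"fingers": 3.5, "slide": [-2, 0, 0], "spin": 0}, {"fingers": 3.5, "slide": [-3, 0, 0], "spin": 0}, {"fingers": 3.5, "slide": [-3, 0, 0], "spin": 0}, {"fingers": 3.5, "slide": [-3, 0, 0], "spin": 0}]}}

```text
time: 32.72
tcp_pos: [0.6079, 0.0534, 0.1838]
ee_rot: [-0.334, -0.623, -0.334, 0.624]
force: [-0.1, 0.1, -3.0]
grip_width: 0.0439
```

Request:
{"name": "servo_tool", "arguments": {"commands": [{"fingers": 3.5, "slide": [-2, 0, 0], "spin": 0}, {"fingers": 3.5, "slide": [-1, 0, 0], "spin": 0}, {"fingers": 3.5, "slide": [0, 0, 0], "spin": -0.12}, {"fingers": 3.5, "slide": [0, 0, 0], "spin": -0.12}, {"fingers": 3.5, "slide": [0, 0, 0], "spin": -0.12}, {"fingers": 3.5, "slide": [0, 0, 0], "spin": -0.12}, {"fingers": 3.5, "slide": [0, 0, 0], "spin": -0.12}, {"fingers": 3.5, "slide": [0, 0, 0], "spin": -0.12}]}}

```text
time: 33.38
tcp_pos: [0.6076, 0.0535, 0.2116]
ee_rot: [0.533, 0.463, 0.534, -0.465]
force: [0.1, -0.8, -2.4]
grip_width: 0.0439
```

Run:
```python
from st import *
s=bot.snapshot("scene");zoom(s,"s21.png",(210,100),(150,125),5)
```

```text
33.3833 [0.6076 0.0535 0.2116] [ 0.1458 -0.8323 -2.4363] 0.043895894029696
y [ 0.9904  0.1384 -0.0029] z [ 0.1384 -0.9904 -0.0002]
[-0.3515  0.5814  0.3801  1.5622 -0.2374  1.0469  0.2307]
```

View pics/s21.png

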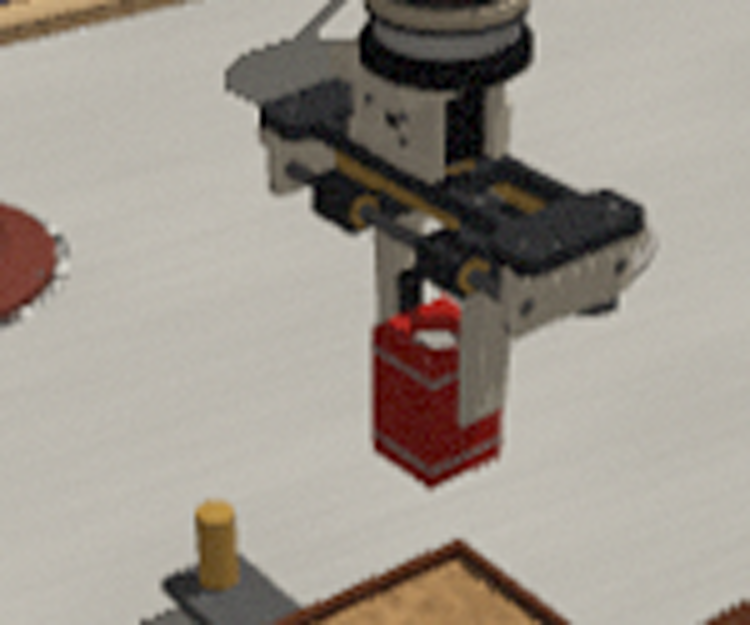

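The hole is clearly visible on top, at (435,335), and the spacer hangs vertical and clear. Now checking the tray position precisely against the stop picture, and the verticality.

Request:
{"name": "servo_tool", "arguments": {"commands": [{"fingers": 3.5, "slide": [-1, 0, 0], "spin": 0}, {"fingers": 3.5, "slide": [-1, 0, 0], "spin": 0}, {"fingers": 3.5, "slide": [0, 0, 0], "spin": -0.12}, {"fingers": 3.5, "slide": [0, 0, 0], "spin": -0.12}, {"fingers": 3.5, "slide": [0, 0, 0], "spin": -0.12}, {"fingers": 3.5, "slide": [0, 0, 0], "spin": -0.12}, {"fingers": 3.5, "slide": [0, 0, 0], "spin": 0}, {"fingers": 3.5, "slide": [0, 0, 0], "spin": 0}]}}

```text
time: 34.1
tcp_pos: [0.6089, 0.0532, 0.2334]
ee_rot: [0.627, 0.327, 0.627, -0.327]
force: [-0.7, -0.7, -2.7]
grip_width: 0.0438
```

Run:
```python
from st import *
t=bot.snapshot("top");s=bot.snapshot("scene");a=np.load("t3.npy");b=np.load("s3.npy")
np.save("t21.npy",t["image"]);np.save("s21.npy",s["image"])
def kn(im,box):
    x,y,w,h=box;hsv=cv2.cvtColor(im,cv2.COLOR_RGB2HSV)[y:y+h,x:x+w]
    m=cv2.inRange(hsv,(12,130,90),(32,255,255));n,l,st,c=cv2.connectedComponentsWithStats(m)
    i=1+np.argmax(st[1:,4]);return c[i]+[x,y],st[i]
for im in(b,s["image"]): print("scene knob",kn(im,(242,195,20,25)))
for im in(a,t["image"]): print("top knob",kn(im,(270,225,20,20)))
zoom(s,"s22.png",(210,100),(150,125),5);zoom(t,"t22.png",(210,120),(130,125),5)
```

```text
34.1 [0.6089 0.0532 0.2334] [-0.6973 -0.7369 -2.7328] 0.04378756490545509
y [0.8206 0.5714 0.0008] z [ 0.5714 -0.8206  0.0005]
[-0.2801  0.5488  0.26    1.529  -0.1524  1.0828  0.6231]
scene knob (array([252.319 , 207.9483]), array([  7,   5,   8,  17, 116], dtype=int32))
scene knob (array([252.8393, 208.8214]), array([  7,   6,   9,  17, 112], dtype=int32))
top knob (array([279.7895, 237.    ]), array([ 7,  9,  7,  7, 38], dtype=int32))
top knob (array([281.0526, 235.8421]), array([10,  8,  4,  7, 19], dtype=int32))
```

View pics/s22.png

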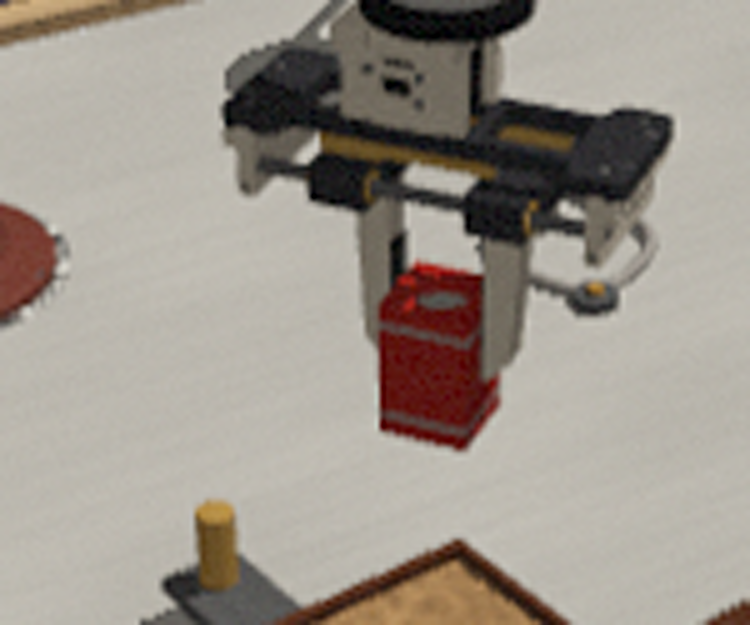

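View pics/t22.png

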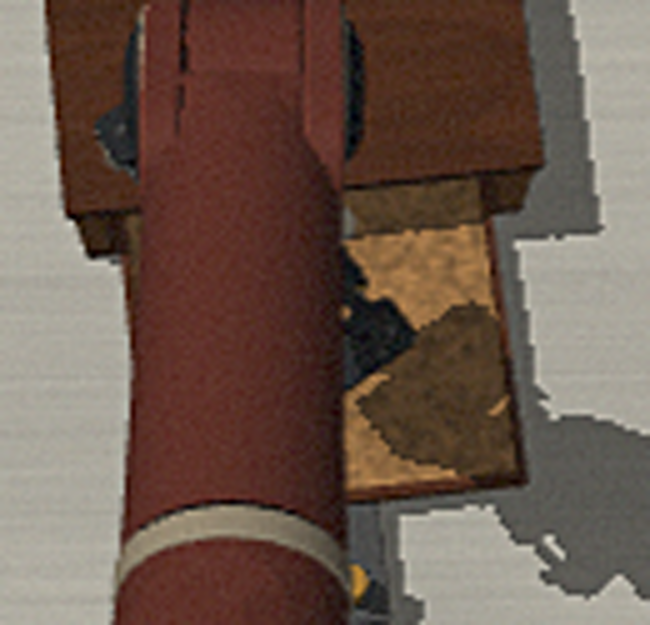

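The hole is up and visible at (440,298), and the spacer's edges are vertical. But the knob sits about 1 px (roughly 3 mm) further in than in the stop picture. My relaxing move probably nudged the tray while I still gripped the knob. With 16 s left, I'll stand the firmly held spacer on the cork, drag the tray to its stop and lift again.

Request:
{"name": "servo_tool", "arguments": {"commands": [{"fingers": 3.5, "slide": [0, 0, 0], "spin": 0.12}, {"fingers": 3.5, "slide": [2, 0, 0], "spin": 0.12}, {"fingers": 3.5, "slide": [3, 0, 0], "spin": 0.12}, {"fingers": 3.5, "slide": [3, 0, 0], "spin": 0.12}, {"fingers": 3.5, "slide": [3, 0, 0], "spin": 0.04}, {"fingers": 3.5, "slide": [2.5, 0, 0], "spin": 0}, {"fingers": 3.5, "slide": [1.5, 0, 0], "spin": 0}, {"fingers": 3.5, "slide": [1, 0, 0], "spin": 0}], "grip_force": 40}}

```text
time: 34.87
tcp_pos: [0.6076, 0.0538, 0.0704]
ee_rot: [0.522, 0.476, 0.523, -0.478]
force: [-1.7, 0.5, -2.3]
grip_width: 0.0439
```

Request:
{"name": "servo_tool", "arguments": {"commands": [{"fingers": 3.5, "slide": [0.6, 0, 0], "spin": 0}, {"fingers": 3.5, "slide": [0.5, 0, 0], "spin": 0}, {"fingers": 3.5, "slide": [0.4, 0, 0], "spin": 0}, {"fingers": 3.5, "slide": [0.2, -0.2, 0], "spin": 0}, {"fingers": 3.5, "slide": [0, -0.3, 0], "spin": 0}, {"fingers": 3.5, "slide": [0, -0.3, 0], "spin": 0}, {"fingers": 3.5, "slide": [0, -0.3, 0], "spin": 0}, {"fingers": 3.5, "slide": [0, -0.3, 0], "spin": 0}]}}

```text
time: 35.53
tcp_pos: [0.6047, 0.053, 0.0629]
ee_rot: [0.528, 0.482, 0.517, -0.47]
force: [8.3, 2.3, 10.1]
grip_width: 0.0437
```

```bash
cat > kn.py <<'E'
from st import *
s=bot.snapshot("scene");b=np.load("s3.npy")
def kn(im,box):
    x,y,w,h=box;hsv=cv2.cvtColor(im,cv2.COLOR_RGB2HSV)[y:y+h,x:x+w]
    m=cv2.inRange(hsv,(12,130,90),(32,255,255));n,l,st,c=cv2.connectedComponentsWithStats(m)
    i=1+np.argmax(st[1:,4]);return c[i]+[x,y],st[i]
for im in(b,s["image"]): print("scene knob",kn(im,(242,195,20,25)))
E
python3 kn.py
```

```text
35.5333 [0.6047 0.053  0.0629] [ 8.2792  2.3179 10.0982] 0.04374477343859535
y [0.9954 0.0924 0.0236] z [ 0.0924 -0.9957 -0.0001]
[-0.3162  0.7417  0.3177  1.7406 -0.3389  0.6892  0.2748]
scene knob (array([252.319 , 207.9483]), array([  7,   5,   8,  17, 116], dtype=int32))
scene knob (array([252.2411, 208.0446]), array([  7,   5,   8,  17, 112], dtype=int32))
```

The tray is back at its stop: the knob is at (252.24,208.04) against (252.32,207.95) in the stop picture, with an 8 N reaction. Lifting straight up.

Request:
{"name": "servo_tool", "arguments": {"commands": [{"fingers": 3.5, "slide": [-0.8, 0, 0], "spin": 0}, {"fingers": 3.5, "slide": [-1, 0, 0], "spin": 0}, {"fingers": 3.5, "slide": [-2, 0, 0], "spin": 0}, {"fingers": 3.5, "slide": [-3, 0, 0], "spin": 0}, {"fingers": 3.5, "slide": [-3, 0, 0], "spin": 0}, {"fingers": 3.5, "slide": [-3, 0, 0], "spin": 0}, {"fingers": 3.5, "slide": [-3, 0, 0], "spin": -0.12}, {"fingers": 3.5, "slide": [-2, 0, 0], "spin": -0.12}]}}

```text
time: 36.25
tcp_pos: [0.595, 0.0516, 0.2372]
ee_rot: [0.578, 0.409, 0.576, -0.408]
force: [-0.1, -0.1, -3.0]
grip_width: 0.0437
```

Request:
{"name": "servo_tool", "arguments": {"commands": [{"fingers": 3.5, "slide": [-1, 0, 0], "spin": -0.12}, {"fingers": 3.5, "slide": [0, 0, 0], "spin": -0.12}, {"fingers": 3.5, "slide": [0, 0, 0], "spin": 0}, {"fingers": 3.5, "slide": [0, 0, 0], "spin": 0}, {"fingers": 3.5, "slide": [0, 0, 0], "spin": 0}, {"fingers": 3.5, "slide": [0, 0, 0], "spin": 0}, {"fingers": 3.5, "slide": [0, 0, 0], "spin": 0}, {"fingers": 3.5, "slide": [0, 0, 0], "spin": 0}]}}

```text
time: 36.92
tcp_pos: [0.5945, 0.0522, 0.2432]
ee_rot: [0.621, 0.338, 0.621, -0.339]
force: [0.3, -0.1, -3.3]
grip_width: 0.0442
```

Run:
```python
from kn import *
print(T, o["dq"])
zoom(s,"s23.png",(260,110),(70,85),9)
cv2.imwrite("pics/s23f.png",s["image"][:,:,::-1])
```

```text
36.9167 [0.5945 0.0522 0.2432] [ 0.342  -0.1438 -3.3474] 0.044186817007551824
y [ 0.8406  0.5416 -0.0011] z [ 0.5416 -0.8406 -0.0003]
[-0.2963  0.5193  0.2782  1.5558 -0.1541  1.0892  0.5911]
scene knob (array([252.319 , 207.9483]), array([  7,   5,   8,  17, 116], dtype=int32))
scene knob (array([252.4   , 208.0182]), array([  7,   5,   8,  17, 110], dtype=int32))
[[-0.0011  0.8406  0.5416]
 [-0.0004  0.5416 -0.8406]
 [-1.     -0.0011 -0.0003]] [ 0.0007 -0.0018 -0.0009 -0.0049  0.0009 -0.0013  0.0044]
```

View pics/s23.png

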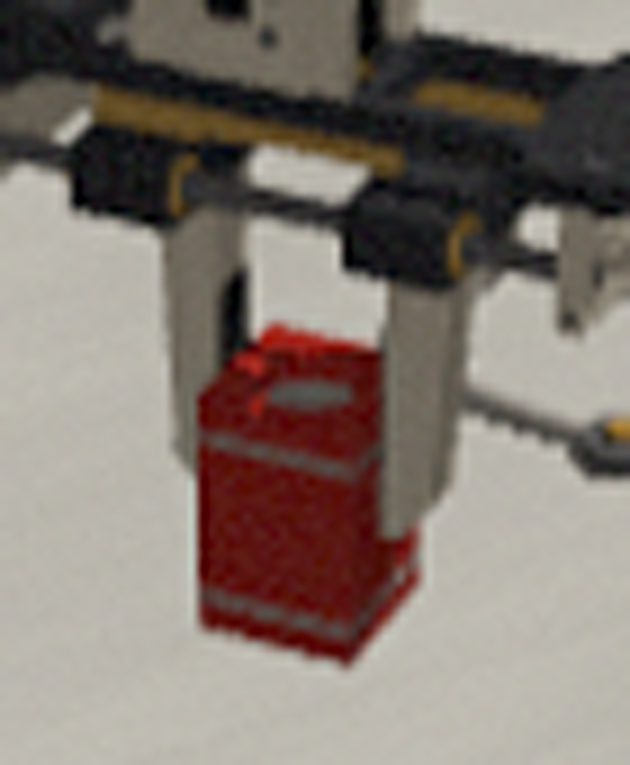

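View pics/s23f.png

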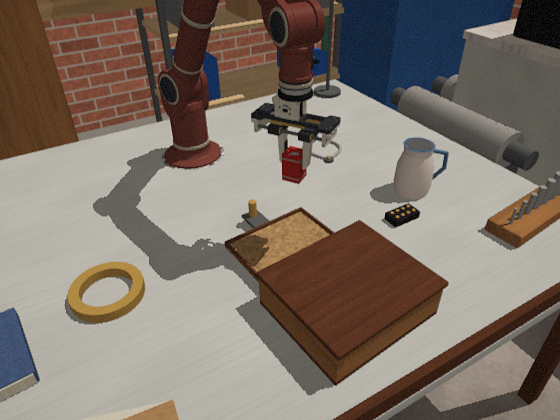

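Final checks:
- **Spacer attitude:** the left edge slopes 0.7° against 0.6° expected for a vertical there. Stripe spacing is 17.2 px against 17.3 px expected if upright. The hole is visible on top at (312,393) in the zoom.
- **Tray:** the knob still matches the stop picture.
- **Bystanders:** the ring gauge, caliper, tally block and jug are unmoved.

Handing in.

```bash
python3 -c "
from rig import bot
print(bot.sign_off()); print(bot.get_obs()['time'])"
```

```text
the job is handed in; nothing more can be done
None
the job is handed in; nothing more can be done
```

The job is handed in: the tray is out at its stop and the red spacer is held still, hole up, about 17 cm above the tray floor. It took about 37 s of the 51 s allowed.

**What went wrong along the way**
- **Wrong end first:** I took the grey disc on one end for a painted blank and stood the spacer on that end. The other end turned out to be plain, so the disc was the hole. I tipped the spacer over inside the tray (it fell the last part freely) and stood it on its plain end instead.
- **Tray nudged in:** handling the spacer pushed the tray in by about 6–8 mm. I pulled it back by the knob, but a last check showed it about 3 mm short. I brought it to the stop by dragging it with the held spacer pressed on the cork (about 10 N down), then lifted again. That last pull was therefore not by the knob, and came after the spacer was first picked up.

**Last checks**
- **Tray:** the knob is within 0.1 px of its position at the stop. Measured travel was about 192–194 mm, not 200 mm. A 12 mm pull at the stop did not move it (15 N reaction), and the knob first measured about 59 mm from the mouth instead of 55 mm, so the tray probably started slightly open.
- **Spacer:** it looks upright to within about a degree in the scene view, with the hole visible on top. The grip was set to 40 N, the fingers read 44 mm apart and the joints were at rest.
- **Bystanders:** the ring gauge, caliper, tally block and jug look unmoved; I compared the pictures by eye and did not measure them.

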